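Load and lock a reagent cartridge in the analyser bay

ROBOT

A 6-joint arm with a two-finger parallel gripper is mounted at the origin on a cart in front of the work surface, level with it; the furniture and walls round the work are solid. World frame = base frame: x ahead of the robot, y to its left, z up, the work surface at z = 0. Lengths are in m, angles in rad, forces in N, time in s.
With the tool pointing down it reaches from about 0.425 to 0.95 m from the base axis. Payload 3.5 kg.
Tool frame: the origin (TCP) lies at the very end of the fingers, on their centre line; the grasp point (between the pads) lies 19 mm behind it; y points along the fingers, z is the direction in which the jaws open and shut, and the axes are right-handed (so a half turn about y gives the same grasp; the last joint's range is limited). The gripper opens to 85 mm and grips with 20 to 120 N. Pads are 22 mm wide; open, the fingers measure 114 mm over their backs; the gripper's body (76 mm by 85 mm) begins 54 mm behind the grasp point. The pads swing forward as they close: fully open they stand 13 mm farther back than shut.
Start: joints at [-1.411, 0.286, 1.577, -0, 1.279, -0.15], TCP at [0.206, -0.643, 0.231] pointing down, gripper open.
Joint ranges: [-2.77, 2.77], [-0.9, 2.22], [0.21, 2.48], [-1.53, 4.67], [0.24, 2.81], [-2.84, 2.84]. Speed limits (rad/s): [2.79, 2.79, 3.14, 3.14, 3.14, 3.14].

INTERFACE

Orientations are given as a unit quaternion [x, y, z, w].
In Python, from plant import ctrl, cams gives the robot as it stands.
- The arm moves only by the tool play_rows, never from a script. Its argument "steps" is a list of rows, each an object of numbers: "claw": the finger opening in cm, from 0 to 8.54; "tx", "ty", "tz": the shift along the tool's x, y, z in cm; "ax", "ay", "az": the turn, a rotation vector about the tool's x, y, z in degrees. A call has 1 to 12 rows; each row is the pose to reach, as a shift and turn from the pose commanded when the call began, along the tool's axes at that moment; what a row does not reach only later rows make up. A row lasts 1/12 s, in which the tool goes at most 41.7 mm and 7.16 degrees, less where a joint would pass 70% of its speed; a pose out of reach is approached as far as the arm can. A call with a gripper value outside its range is refused whole. The fingers move at their own pace and stop on an object; "grip_force" is the grip in N (left out, the last holds). Time passes only in rows, so rows that repeat a pose let the fingers close. It gives the time, the measured TCP pose, the force and the opening at its end, in the units of the state.
- ctrl.get_state(): the state, without advancing time (a new reading comes with each control period).
- cams.read_camera(name): name is "scene" or "top" or "wrist"; returns (picture, depth): 384x512x3 uint8, blue, green, red; 384x512 float32, m along the optical axis (not along the pixel's ray), 0 where there is no reading.
- cams.camera_model(name): a dict with "intrinsics" (3x3 intrinsics, pixels), "rvec" (rotation vector, rad) and "tvec" (3), from world to camera coordinates, as OpenCV has them; the wrist camera has in their place "tool_from_camera" (4x4, takes a point from camera to tool coordinates, whose origin is the TCP and whose axes are the tool frame's). Camera axes: x right, y down, z forward; pixel columns grow to the right and rows downward; lengths in m; the calibration is good to about 2 mm. A picture is of the moment at which its call begins: read the wrist's pose just before it. camera_model takes no time and is no camera call.
- ctrl.sign_off(): hands the job in, once; it reports no verdict.
The state is a dict: "time": time; "qpos": joint angles; "dq": joint speeds; "joint_efforts": joint torques, N m; "eef_pos": TCP position; "tcp_rot": TCP orientation; "contact_force": force on the tool from outside, world axes, zero at the start; "wrist_torque": the same for the moment, N m; "opening": opening from 0.0 (shut) to 1.0 (fully open).
Only numpy, scipy, OpenCV 4.12 (cv2) and the standard library are available. Lean on these libraries where they do the work, as an engineer would, in place of code of your own. Each camera call takes 0.05 s, during which the arm holds its last target.

TASK

Load the reagent cartridge into the analyser: pull the lock knob on the side of the reagent bay all the way out, lift the cartridge out of its cradle, set it on the loading apron with its rounded nose towards the bay, and push it in between the guides until it is fully home against the end stop, which has to be felt for; then push the lock knob fully home so that its bolt holds the cartridge. Keep the cartridge upright and do not force it, and leave the other things on the bench where they are.

Things in the scene. Friction and masses are not known exactly. Their poses are not given: they have to be found in the camera images.
- cartridge: Reagent cartridge: closed grey plastic box 150 long (x), 56 wide (y), 40 high, 44 over two low white caps on top; 0.2 to 0.4 kg. Origin: centre of its underside, z up. +x is the nose, its upright edges rounded with radius 10; the tail (-x) is flat, with a paper label. Flat flanks. At the start it stands in the cradle, parallel to it within about 1 deg, underside 4 above the bench.
- nose (a point): Middle of the cartridge's nose at its underside (cartridge x = +75 mm, y = 0, z = 0).
- tail (a point): Centre of the cartridge's flat tail face (cartridge x = -75 mm, y = 0, 20 mm above its underside).
- bolt_slot (a point): Mouth of the bolt slot in the cartridge's -y flank (x = +15, y = -28, 22 mm above the underside): 15 wide along x, 20 high, 13 deep. Both flanks also have an upright groove 10 wide at x = +52 for the bay's catch balls.
- cradle: White plastic storage cradle fixed to the bench, 168 x 73 mm. Origin: centre of its underside, x along it. Floor 4 thick, inside 160 x 65, walls 4 thick and 41 high round the ends and corners, so the cartridge can be taken only at its middle: there each long wall has a finger gap from x = -40 to +40, with the wall only 9 high. The cartridge lifts straight up out of it.
- reagent_bay: White analyser with its reagent bay, fixed to the bench. Origin: at bench level in the middle of the guides' mouth; +x is the way in (roughly to the robot's right), z up. Floor plate 6 mm thick, 100 wide, from x = -110 (open loading apron) inwards. Behind the end stop a low housing 60 high to x = 151, then the instrument body 112 wide, 135 high, to x = 217.
- guide_throat (a point): End of the converging guides, on the bay's floor (bay x = 44, y = 0, z = 6 mm). The two steel guide plates, 26 high, 5 thick, narrow from 84 apart at x = 0 to 59 here; then a straight channel 59 wide (outer wall faces at y = +42, -42) under a hood (underside 54, top 60 above the bench). Fingers holding the cartridge's middle cannot pass the guides.
- bay_home (a point): Nose point of a cartridge that is home at the middle setting (bay x = 118, y = 0, z = 6 mm). The rigid end stop under the hood is adjustable and was left anywhere from 10 mm nearer the mouth to 10 mm deeper; it cannot be seen, only felt, and lock bolt and catch are set with it. Over the last 25 mm two sprung balls rub on the flanks (push about 5 to 12 N in all) and click into the grooves at home.
- knob_grip (a point): Centre of the lock knob's black fluted head: a lying cylinder, 25 mm diameter, 24 long, its axis along the bay's y, 28 mm above the bench, at bay x = 58, y = -64 when home and -82 when pulled out (the side towards the robot). Its free end face is 12 mm further out; the collar on the housing ends at bay y = -51. Free bench below the head.
- lock_knob (a joint): Travel of the lock knob in m: 0 = home, 0.018 = all the way out along the bay's -y. At 0 the bolt (9 thick, 60 before the end stop) reaches 13 mm into the channel and bars it, or sits in the slot of a cartridge that is home; out, the channel is free. A detent between about 2 and 16 mm takes 5 to 9 N either way; it stays at both ends. With the cartridge over 3 mm short of the stop it cannot go home.
- timer: Bystander: beige bench timer 70 x 70 x 25 mm, loose, to be left alone. Origin under its centre.
- marker: Bystander: marker pen 135 mm long lying on the bench near the robot, loose, to be left alone. Origin under its centre.
- calculator: Bystander: calculator 112 x 66 x 13 mm, loose, to be left alone. Origin under its centre.
- oil_bottle: Bystander: small dark bottle 29 mm diameter, 62 high, loose, to be left alone. Origin under its centre.

How it is judged:
On the way, in this order (a step that is already met when the one before it is completed fails the run):
1. the lock knob is pulled out (at least 15 mm) (value of joint lock_knob above 0.015 m), for 0.2 s.
2. the cartridge is in the bay as far as the end stop's range (nose beyond bay x = 104.5 mm), centred in the channel (x of nose in the frame of reagent_bay above 0.1045 m and y of nose in the frame of reagent_bay between -0.004 and 0.004 m and z of nose in the frame of reagent_bay below 0.009 m and angle between the x axis of cartridge and the x axis of reagent_bay, either way round below 0.06 rad and angle between cartridge's own z axis and vertical below 0.06 rad), for 0.2 s.
At the end, for the whole second after the job is handed in: The cartridge lies flat and still on the bay's floor, nose foremost and beyond bay x = 104.5 mm, centred within 4 mm and in line with the channel within 0.06 rad, and the lock knob is home within 2 mm, which is possible only with the cartridge at the end stop so that the bolt enters its slot (all of step 2 and value of joint lock_knob below 0.002 m and linear speed of cartridge below 0.01 m/s); the robot touches nothing.
It fails at once if the cartridge is tipped by more than 0.6 rad (angle between cartridge's own z axis and vertical above 0.6 rad).
It fails at once if the cartridge is forced in the bay: over 60 N between them while its nose is in the channel (beyond bay x = 50 mm) (x of nose in the frame of reagent_bay above 0.05 m and contact force between cartridge and reagent_bay above 60 N).
It fails at once if a bystander (timer, marker, calculator or oil bottle) is moved by more than 30 mm (distance of any of timer, marker, calculator, oil_bottle from where it was at the start of the episode above 0.03 m).
It also fails if it takes over 64 s, if anything falls off the work surface, if the arm or the gripper's body presses on something with over 40 N, if the wrist force passes 120 N, or if a joint passes its speed limit or range.

## Working session

There is one attempt and no reset: what is moved stays moved. The work goes in short steps, Python scripts to look and compute and a tool call to move; the robot and the scene stay as the last step left them, time stands still between calls to the robot, and variables do not carry over. Pictures are saved under pics/ and viewed, and the job is handed in when it is done.

Besides the shell and the picture viewer there is one more tool, called after "Request:" as name(argument=value, ...), one argument or row to a line, values as JSON. play_rows: Moves the arm, as the interface text tells. Its arguments: {"type":"object","properties":{"steps":{"type":"array","items":{"type":"object","properties":{"claw":{"type":"number"},"tx":{"type":"number"},"ty":{"type":"number"},"tz":{"type":"number"},"ax":{"type":"number"},"ay":{"type":"number"},"az":{"type":"number"}}}},"grip_force":{"type":"number"}},"required":["steps"]}

```bash
ls; mkdir -p pics
cat > h.py <<'E'
import numpy as np,cv2
from plant import ctrl,cams
from scipy.spatial.transform import Rotation as R
E
python3 - <<'E'
from h import *
s=ctrl.get_state();print({k:np.round(v,3).tolist() for k,v in s.items()})
print(R.from_quat(s['tcp_rot']).as_matrix().round(3))
for n in ['scene','top']:
    p,d=cams.read_camera(n);cv2.imwrite(f'pics/{n}0.png',p);np.save(f'{n}0.npy',d)
    m=cams.camera_model(n);print(n,m)
p,d=cams.read_camera('wrist');cv2.imwrite('pics/wrist0.png',p);print(cams.camera_model('wrist'))
E
```

```text
pics
{'time': 0.0, 'qpos': [-1.411, 0.287, 1.578, 0.0, 1.279, -0.15], 'dq': [0.0, -0.001, 0.001, -0.001, -0.0, 0.001], 'joint_efforts': [-0.0, -40.598, -29.263, -0.0, 0.006, -0.0], 'eef_pos': [0.206, -0.642, 0.23], 'tcp_rot': [-0.109, 0.699, -0.698, 0.109], 'contact_force': [0.173, -0.088, 0.446], 'wrist_torque': [0.017, -0.037, 0.031], 'opening': 1.001}
[[-0.952 -0.     0.305]
 [-0.305  0.002 -0.952]
 [-0.    -1.    -0.002]]
scene {'intrinsics': array([[415.38012765,   0.        , 258.26658619],
       [  0.        , 415.38012765, 195.04059807],
       [  0.        ,   0.        ,   1.        ]]), 'rvec': array([ 1.15960962, -2.33271972,  1.01332519]), 'tvec': array([0.30849048, 0.34134284, 1.07241958])}
top {'intrinsics': array([[466.22197359,   0.        , 258.44644692],
       [  0.        , 466.22197359, 182.25798327],
       [  0.        ,   0.        ,   1.        ]]), 'rvec': array([ 2.08937682, -2.1404382 ,  0.20273766]), 'tvec': array([0.00789781, 0.53143375, 1.4030477 ])}
{'intrinsics': array([[333.95523434,   0.        , 265.96089874],
       [  0.        , 333.95523434, 192.29828931],
       [  0.        ,   0.        ,   1.        ]]), 'tool_from_camera': array([[ 1.25563086e-03,  9.49032440e-01,  3.15175904e-01,
        -8.09343494e-02],
       [-5.15136410e-05, -3.15176091e-01,  9.49033208e-01,
        -1.41687073e-01],
       [ 9.99999210e-01, -1.20787124e-03, -3.46856710e-04,
        -6.88222548e-04],
       [ 0.00000000e+00,  0.00000000e+00,  0.00000000e+00,
         1.00000000e+00]])}
```

View pics/scene0.png

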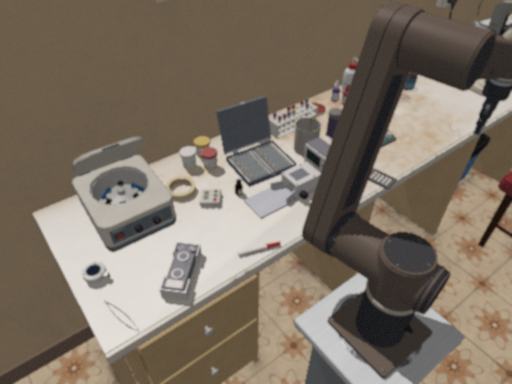

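View pics/top0.png

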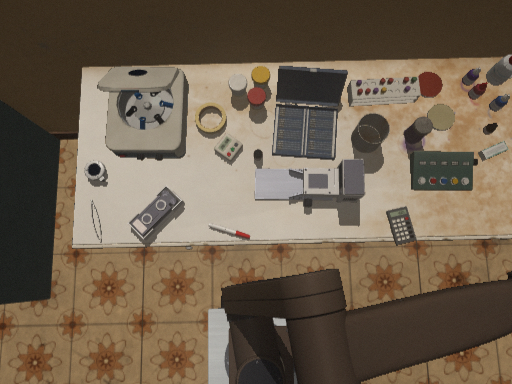

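View pics/wrist0.png

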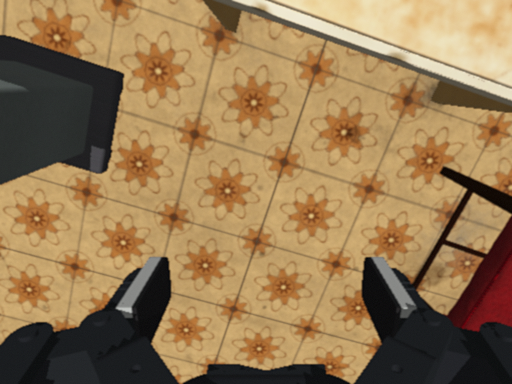

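Top view: the cradle with the cartridge is at about (157,214), turned. The bay runs from (254,184) to (365,178), the knob is near (335,203), the marker at (230,231), the bottle at (258,156), the timer at (229,148) and the calculator at (401,226). I'll zoom in for detail.

Run:
```python
from h import *
p=cv2.imread('pics/top0.png')
a=cv2.resize(p[135:215,245:375],None,fx=6,fy=6,interpolation=cv2.INTER_CUBIC);cv2.imwrite('pics/zbay.png',a)
a=cv2.resize(p[180:250,115:200],None,fx=8,fy=8,interpolation=cv2.INTER_CUBIC);cv2.imwrite('pics/zcart.png',a)
p=cv2.imread('pics/scene0.png')
a=cv2.resize(p[230:310,150:220],None,fx=7,fy=7,interpolation=cv2.INTER_CUBIC);cv2.imwrite('pics/zcart2.png',a)
m=cams.camera_model('top');Rm,_=cv2.Rodrigues(m['rvec']);print('top cam pos',-Rm.T@m['tvec'],Rm.round(3))
```

```text
top cam pos [ 0.24627048 -0.01025684  1.47995699] [[-0.023 -1.    -0.008]
 [-0.98   0.025 -0.196]
 [ 0.196  0.004 -0.981]]
```

View pics/zbay.png

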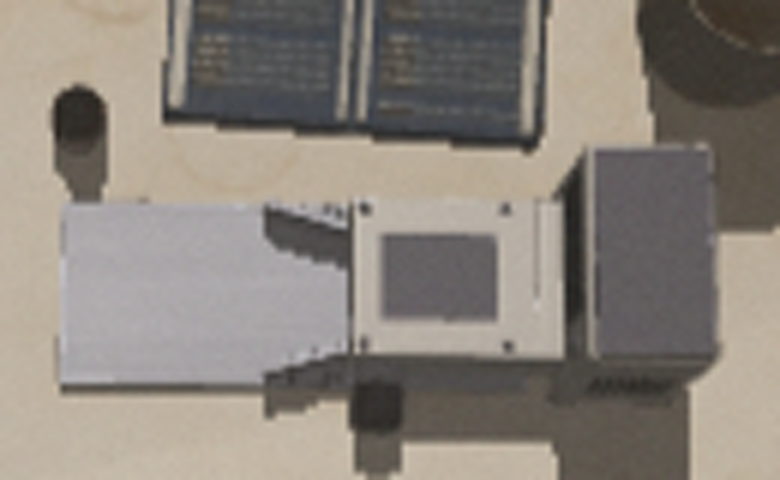

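View pics/zcart.png

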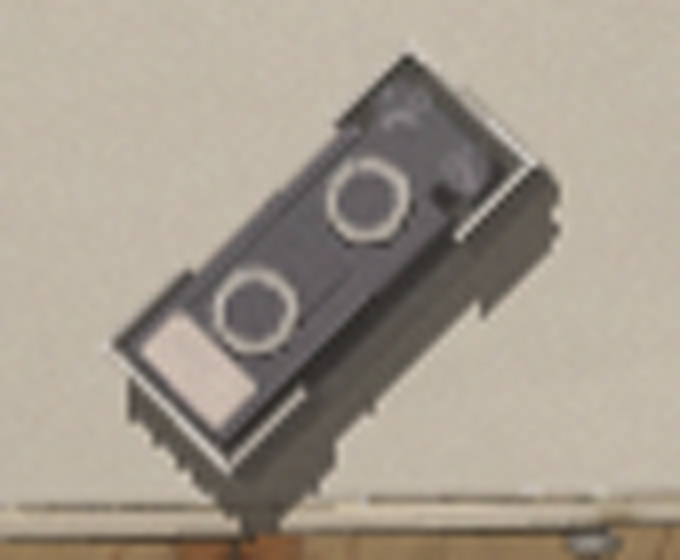

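View pics/zcart2.png

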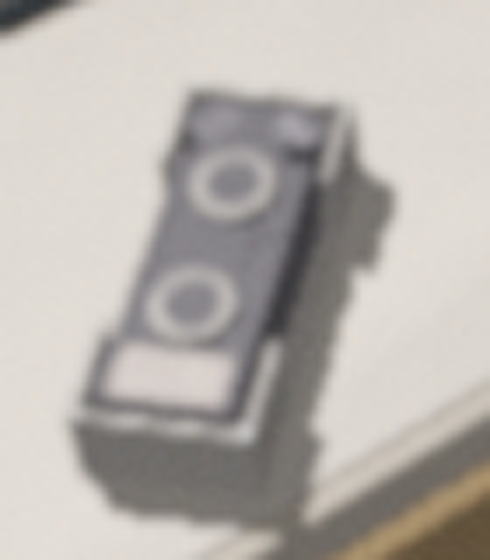

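```bash
cat >> h.py <<'E'
def ray(name,px,st=None):
    m=cams.camera_model(name);K=m['intrinsics']
    u=cv2.undistortPoints(np.array(px,float).reshape(-1,1,2),K,None)[:,0]
    d=np.c_[u,np.ones(len(u))]
    if name=='wrist':
        st=st or ctrl.get_state();T=m['tool_from_camera'];Rt=R.from_quat(st['tcp_rot']).as_matrix()
        return Rt@T[:3,3]+st['eef_pos'], d@(Rt@T[:3,:3]).T
    Rm,_=cv2.Rodrigues(m['rvec']);return -Rm.T@m['tvec'], d@Rm
def onz(name,px,z,st=None):
    o,d=ray(name,px,st);t=(z-o[2])/d[:,2];return o+d*t[:,None]
E
python3 - <<'E'
from h import *
f=lambda l,o,s:[[ (x+.5)/s-.5+o[0],(y+.5)/s-.5+o[1]] for x,y in l]
c=onz('top',f([(110,345),(408,52),(535,163),(228,470)],(115,180),8),.041);print('cradle',c.round(4).tolist())
e=lambda a,b:np.round([np.linalg.norm(b-a),np.degrees(np.arctan2(b[1]-a[1],b[0]-a[0]))],4)
print(c.mean(0),e(c[0],c[1]),e(c[1],c[2]),e(c[3],c[2]),e(c[0],c[3]))
w=onz('top',f([(367,199),(255,309)],(115,180),8),.048);print('caps',w,w.mean(0),e(w[1],w[0]))
b=onz('top',f([(62,203),(60,385)],(245,135),6),.006);print('apron',b,e(b[0],b[1]))
hd=onz('top',f([(352,200),(563,202),(563,357),(352,355)],(245,135),6),.060);print('hood',hd,e(hd[0],hd[1]),e(hd[3],hd[2]),e(hd[0],hd[3]),e(hd[1],hd[2]))
g=onz('top',f([(595,148),(712,148),(715,355),(595,358)],(245,135),6),.135);print('body',g,e(g[0],g[1]),e(g[3],g[2]),e(g[0],g[3]))
k=onz('top',f([(377,405)],(245,135),6),.0405);print('knob',k)
print('marker',onz('top',[[209,226],[249,236]],.005),'bottle',onz('top',[[258,154]],.062),'timer',onz('top',[[229,147]],.025))
E
```

```text
cradle [[0.416, 0.4015, 0.041], [0.5289, 0.2877, 0.041], [0.4834, 0.2373, 0.041], [0.3667, 0.3545, 0.041]]
[0.44874819 0.32024639 0.041     ] [  0.1603 -45.2605] [ 6.790000e-02 -1.320338e+02] [  0.1655 -45.1171] [ 6.820000e-02 -1.363972e+02]
caps [[0.4697135  0.30126996 0.048     ]
 [0.42781572 0.34383969 0.048     ]] [0.44876461 0.32255483 0.048     ] [  0.0597 -45.4558]
apron [[0.58682675 0.00561864 0.006     ]
 [0.48725407 0.00886031 0.006     ]] [9.960000e-02 1.781353e+02]
hood [[ 0.57214083 -0.145886    0.06      ]
 [ 0.56830574 -0.25544047  0.06      ]
 [ 0.48661853 -0.25079248  0.06      ]
 [ 0.49034745 -0.14243944  0.06      ]] [  0.1096 -92.0049] [  0.1084 -91.971 ] [8.190000e-02 1.775871e+02] [8.180000e-02 1.767434e+02]
body [[ 0.57825586 -0.2598401   0.135     ]
 [ 0.57678825 -0.31755681  0.135     ]
 [ 0.47308028 -0.31203539  0.135     ]
 [ 0.47304467 -0.25361812  0.135     ]] [ 5.77000e-02 -9.14566e+01] [ 5.84000e-02 -8.99651e+01] [1.054000e-01 1.766156e+02]
knob [[ 0.46702006 -0.15612681  0.0405    ]]
marker [[0.40354289 0.15522661 0.005     ]
 [0.36890927 0.02906082 0.005     ]] bottle [[ 0.62006281 -0.00567617  0.062     ]] timer [[0.65556343 0.08763407 0.025     ]]
```

```bash
cat >> h.py <<'E'
def go(pos,head,st=None):
    st=st or ctrl.get_state();R0=R.from_quat(st['tcp_rot']);h=np.radians(head)
    z=np.array([np.cos(h),np.sin(h),0]);y=np.array([0,0,-1.]);x=np.cross(y,z)
    R1=R.from_matrix(np.c_[x,y,z]);t=R0.inv().apply(np.array(pos)-st['eef_pos'])*100
    print('t cm',t.round(2),'a deg',np.degrees((R0.inv()*R1).as_rotvec()).round(2),'dist',np.linalg.norm(t).round(1))
B0=np.array([.533,-.103,0]);BH=-92.
def bay(x,y,z):
    h=np.radians(BH);return B0+np.array([x*np.cos(h)-y*np.sin(h),x*np.sin(h)+y*np.cos(h),z])
def tobay(p):
    h=np.radians(BH);d=np.atleast_2d(p)-B0;return np.c_[d[:,0]*np.cos(h)+d[:,1]*np.sin(h),-d[:,0]*np.sin(h)+d[:,1]*np.cos(h),d[:,2]]
E
python3 -c "
from h import *
go(bay(.058,-.068,.18),-92)"
```

```text
t cm [-39.25   5.1  -38.22] a deg [ 0.11 19.75  0.  ] dist 55.0
```

Request:
play_rows(
  steps=[
    {"tx": -39.25,"ty": 5.1,"tz": -38.2,"ay": 19.75,"ax": 0.1,"claw": 5},
    {"tx": -39.25,"ty": 5.1,"tz": -38.2,"ay": 19.75,"ax": 0.1,"claw": 5},
    {"tx": -39.25,"ty": 5.1,"tz": -38.2,"ay": 19.75,"ax": 0.1,"claw": 5},
    {"tx": -39.25,"ty": 5.1,"tz": -38.2,"ay": 19.75,"ax": 0.1,"claw": 5},
    {"tx": -39.25,"ty": 5.1,"tz": -38.2,"ay": 19.75,"ax": 0.1,"claw": 5},
    {"tx": -39.25,"ty": 5.1,"tz": -38.2,"ay": 19.75,"ax": 0.1,"claw": 5},
    {"tx": -39.25,"ty": 5.1,"tz": -38.2,"ay": 19.75,"ax": 0.1,"claw": 5},
    {"tx": -39.25,"ty": 5.1,"tz": -38.2,"ay": 19.75,"ax": 0.1,"claw": 5},
    {"tx": -39.25,"ty": 5.1,"tz": -38.2,"ay": 19.75,"ax": 0.1,"claw": 5},
    {"tx": -39.25,"ty": 5.1,"tz": -38.2,"ay": 19.75,"ax": 0.1,"claw": 5},
    {"tx": -39.25,"ty": 5.1,"tz": -38.2,"ay": 19.75,"ax": 0.1,"claw": 5},
    {"tx": -39.25,"ty": 5.1,"tz": -38.2,"ay": 19.75,"ax": 0.1,"claw": 5},
  ],
)

```text
invalid input at $.steps[0]: expected keys claw, tx, ty, tz, ax, ay, az
```

```bash
python3 -c "
from h import *
go(bay(.058,-.068,.18),-92)"
```

```text
t cm [-39.25   5.1  -38.22] a deg [ 0.11 19.75  0.  ] dist 55.0
```

Request:
play_rows(
  steps=[
    {"claw": 5,"tx": -39.25,"ty": 5.1,"tz": -38.2,"ax": 0.1,"ay": 19.75,"az": 0},
    {"claw": 5,"tx": -39.25,"ty": 5.1,"tz": -38.2,"ax": 0.1,"ay": 19.75,"az": 0},
    {"claw": 5,"tx": -39.25,"ty": 5.1,"tz": -38.2,"ax": 0.1,"ay": 19.75,"az": 0},
    {"claw": 5,"tx": -39.25,"ty": 5.1,"tz": -38.2,"ax": 0.1,"ay": 19.75,"az": 0},
    {"claw": 5,"tx": -39.25,"ty": 5.1,"tz": -38.2,"ax": 0.1,"ay": 19.75,"az": 0},
    {"claw": 5,"tx": -39.25,"ty": 5.1,"tz": -38.2,"ax": 0.1,"ay": 19.75,"az": 0},
    {"claw": 5,"tx": -39.25,"ty": 5.1,"tz": -38.2,"ax": 0.1,"ay": 19.75,"az": 0},
    {"claw": 5,"tx": -39.25,"ty": 5.1,"tz": -38.2,"ax": 0.1,"ay": 19.75,"az": 0},
    {"claw": 5,"tx": -39.25,"ty": 5.1,"tz": -38.2,"ax": 0.1,"ay": 19.75,"az": 0},
    {"claw": 5,"tx": -39.25,"ty": 5.1,"tz": -38.2,"ax": 0.1,"ay": 19.75,"az": 0},
    {"claw": 5,"tx": -39.25,"ty": 5.1,"tz": -38.2,"ax": 0.1,"ay": 19.75,"az": 0},
    {"claw": 5,"tx": -39.25,"ty": 5.1,"tz": -38.2,"ax": 0.1,"ay": 19.75,"az": 0},
  ],
)

```text
time: 1.15
eef_pos: [0.4401, -0.2014, 0.1848]
tcp_rot: [-0.013, -0.706, 0.708, 0.012]
contact_force: [1.1, -0.5, -0.6]
opening: 0.584
```

```bash
python3 -c "
from h import *
go(bay(.058,-.068,.18),-92)"
```

```text
t cm [-2.14  0.47 -4.36] a deg [-0.11 -0.02 -0.03] dist 4.9
```

Request:
play_rows(
  steps=[
    {"claw": 5,"tx": -2.1,"ty": 0.5,"tz": -4.4,"ax": 0,"ay": 0,"az": 0},
    {"claw": 5,"tx": -2.1,"ty": 0.5,"tz": -4.4,"ax": 0,"ay": 0,"az": 0},
    {"claw": 5,"tx": -2.1,"ty": 0.5,"tz": -4.4,"ax": 0,"ay": 0,"az": 0},
  ],
)

```text
time: 1.4
eef_pos: [0.4626, -0.1576, 0.1792]
tcp_rot: [-0.01, -0.707, 0.707, 0.011]
contact_force: [-0.5, -0.9, -0.1]
opening: 0.583
```

Run:
```python
from h import *
go(bay(.058,-.068,.18),-92)
import pickle
st=ctrl.get_state();p,d=cams.read_camera('wrist');cv2.imwrite('pics/w1.png',p);np.save('w1.npy',d);pickle.dump(st,open('w1.pkl','wb'))
print(d.min(),d.max())
```

```text
t cm [-0.04 -0.08  0.1 ] a deg [-0.06  0.28  0.05] dist 0.1
0.0 1.4685796
```

View pics/w1.png

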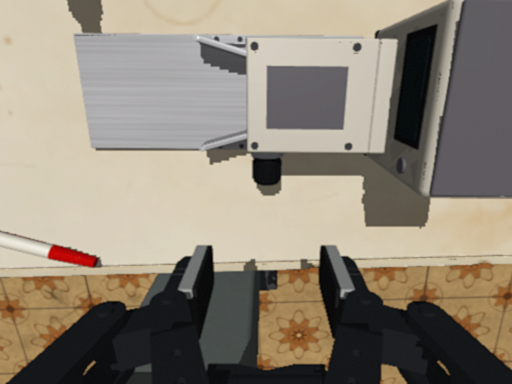

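Run:
```python
from h import *
p=cv2.imread('pics/w1.png')
a=cv2.resize(p[20:200,60:410],None,fx=2.28,fy=2.28,interpolation=cv2.INTER_CUBIC);cv2.imwrite('pics/w1z.png',a)
for n,(x0,y0) in dict(tl=(60,22),bl=(80,135),ht=(236,25),hb=(236,137),kn=(246,140)).items():
    pass
t=[cv2.resize(p[y:y+40,x:x+40],None,fx=6,fy=6,interpolation=cv2.INTER_CUBIC) for x,y in [(60,20),(80,135),(230,20),(230,130),(360,20),(247,145)]]
cv2.imwrite('pics/w1t.png',np.vstack([np.hstack(t[:3]),np.hstack(t[3:])]))
```

```text
(no output)
```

View pics/w1t.png

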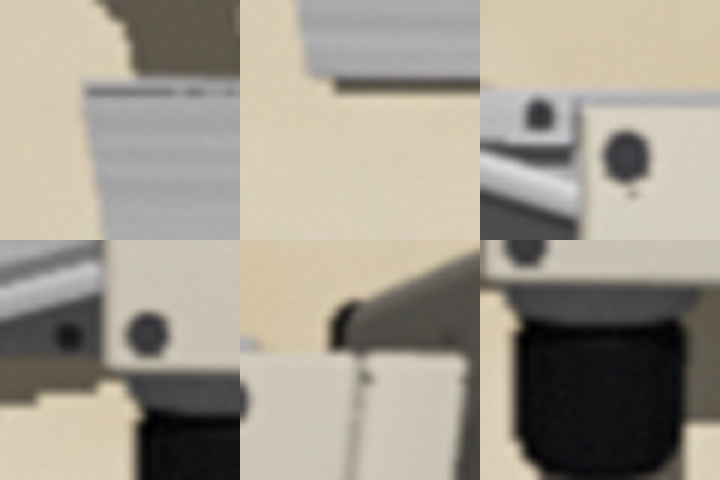

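View pics/w1z.png

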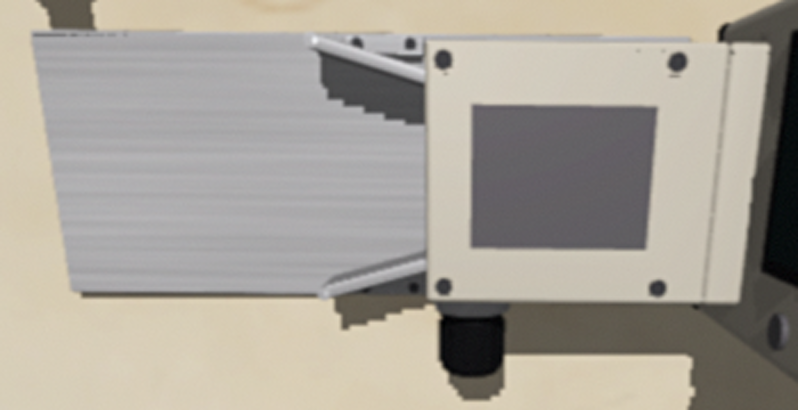

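Run:
```python
from h import *
import pickle;st=pickle.load(open('w1.pkl','rb'))
A=onz('wrist',[(73.5,33),(91,147.7)],.006,st)
H=onz('wrist',[(247,37),(247.3,151.3),(398.2,39),(382.5,151.8)],.06,st)
K=onz('wrist',[(266.8,158.5),(266.8,184)],.0405,st)
e=lambda a,b:np.round([np.linalg.norm(b-a),np.degrees(np.arctan2(b[1]-a[1],b[0]-a[0]))],4)
print(A,e(*A));print(H,e(H[0],H[1]),e(H[0],H[2]),e(H[1],H[3]));print(K)
print('bay A',tobay(A).round(4));print('bay H',tobay(H).round(4));print('K',tobay(K).round(4))
S=[]
```

```text
[[0.58766202 0.00409645 0.006     ]
 [0.48854395 0.0086203  0.006     ]] [9.920000e-02 1.773868e+02]
[[ 0.5736473  -0.14695296  0.06      ]
 [ 0.49122481 -0.14313246  0.06      ]
 [ 0.56897868 -0.25482786  0.06      ]
 [ 0.48746557 -0.25006455  0.06      ]] [8.250000e-02 1.773461e+02] [  0.108  -92.4781] [  0.107  -92.0134]
[[ 0.48056336 -0.15829695  0.0405    ]
 [ 0.4577574  -0.15760203  0.0405    ]]
bay A [[-0.1089  0.0509  0.006 ]
 [-0.11   -0.0483  0.006 ]]
bay H [[ 0.0425  0.0422  0.06  ]
 [ 0.0416 -0.0403  0.06  ]
 [ 0.1505  0.0413  0.06  ]
 [ 0.1486 -0.0404  0.06  ]]
K [[ 0.0571 -0.0505  0.0405]
 [ 0.0572 -0.0733  0.0405]]
```

Run:
```python
from h import *
W=np.array([[.58766,.0041],[.48854,.00862],[.57365,-.14695],[.49122,-.14313],[.56898,-.25483],[.48747,-.25006],[.4692,-.1579]])
M=np.array([[-.11,.05],[-.11,-.05],[.044,.042],[.044,-.042],[.151,.042],[.151,-.042],[.058,-.064]])
wm,mm=W.mean(0),M.mean(0);U,_,V=np.linalg.svd((M-mm).T@(W-wm));Rr=(V.T@np.diag([1,np.linalg.det(V.T@U.T)])@U.T)
print(np.degrees(np.arctan2(Rr[1,0],Rr[0,0])),wm-Rr@mm);print(((W-wm)-(M-mm)@Rr.T).round(4)@Rr)
```

```text
-92.24061252198874 [ 0.53422643 -0.10211807]
[[ 1.72997715e-03 -7.32924996e-04]
 [ 1.09915900e-03  4.30057091e-05]
 [-7.68111485e-04 -8.30665244e-04]
 [-1.32637336e-03  6.48639890e-04]
 [ 2.50672020e-04 -1.29118687e-03]
 [-1.34201180e-03  1.04833407e-03]
 [ 2.52855318e-04  1.21081138e-03]]
```

```bash
sed -i 's/^B0=.*/B0=np.array([.5342,-.1021,0]);BH=-92.25/' h.py; python3 -c "
from h import *
go(bay(.058,-.067,.010),-92.25)"
```

```text
t cm [-0.27 16.96 -0.22] a deg [-0.11  0.42  0.03] dist 17.0
```

Request:
play_rows(
  grip_force=50,
  steps=[
    {"claw": 5,"tx": -0.3,"ty": 4,"tz": -0.2,"ax": 0,"ay": 0.3,"az": 0},
    {"claw": 5,"tx": -0.3,"ty": 8,"tz": -0.2,"ax": 0,"ay": 0.3,"az": 0},
    {"claw": 5,"tx": -0.3,"ty": 12,"tz": -0.2,"ax": 0,"ay": 0.3,"az": 0},
    {"claw": 5,"tx": -0.3,"ty": 15,"tz": -0.2,"ax": 0,"ay": 0.3,"az": 0},
    {"claw": 5,"tx": -0.3,"ty": 16.9,"tz": -0.2,"ax": 0,"ay": 0.3,"az": 0},
    {"claw": 5,"tx": -0.3,"ty": 16.9,"tz": -0.2,"ax": 0,"ay": 0.3,"az": 0},
    {"claw": 1.5,"tx": -0.3,"ty": 16.9,"tz": -0.2,"ax": 0,"ay": 0.3,"az": 0},
    {"claw": 1.5,"tx": -0.3,"ty": 16.9,"tz": -0.2,"ax": 0,"ay": 0.3,"az": 0},
    {"claw": 1.5,"tx": -0.3,"ty": 16.9,"tz": -0.2,"ax": 0,"ay": 0.3,"az": 0},
    {"claw": 1.5,"tx": -0.3,"ty": 16.9,"tz": -0.2,"ax": 0,"ay": 0.3,"az": 0},
    {"claw": 1.5,"tx": -0.3,"ty": 16.9,"tz": -0.2,"ax": 0,"ay": 0.3,"az": 0},
  ],
)

```text
time: 2.37
eef_pos: [0.466, -0.1584, 0.0126]
tcp_rot: [-0.015, -0.707, 0.707, 0.014]
contact_force: [-1.3, 5.3, 3.0]
opening: 0.273
```

Run:
```python
from h import *
s=ctrl.get_state();print(tobay(s['eef_pos']),s['contact_force'],s['opening']*.0854)
go(bay(.058,-.085,.010),-92.25)
p,d=cams.read_camera('wrist');cv2.imwrite('pics/w2.png',p)
```

```text
[[ 0.05892445 -0.06597858  0.01255748]] [-1.28831105  5.30744116  2.99653691] 0.02328947069565772
t cm [ 1.9   0.25 -0.09] a deg [-0.06 -0.12 -0.1 ] dist 1.9
```

View pics/w2.png

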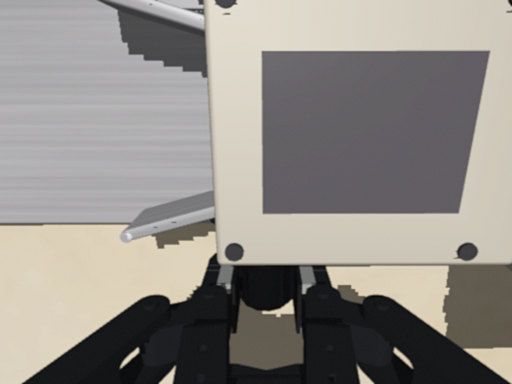

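The jaws are closed on the knob, with the pads either side of the black head at about (270,290). Next I pull it out.

Request:
play_rows(
  steps=[
    {"claw": 1.5,"tx": 0.3,"ty": 0,"tz": 0,"ax": 0,"ay": 0,"az": 0},
    {"claw": 1.5,"tx": 0.6,"ty": 0,"tz": 0,"ax": 0,"ay": 0,"az": 0},
    {"claw": 1.5,"tx": 0.9,"ty": 0,"tz": 0,"ax": 0,"ay": 0,"az": 0},
    {"claw": 1.5,"tx": 1.2,"ty": 0,"tz": 0,"ax": 0,"ay": 0,"az": 0},
    {"claw": 1.5,"tx": 1.5,"ty": 0,"tz": 0,"ax": 0,"ay": 0,"az": 0},
    {"claw": 1.5,"tx": 1.8,"ty": 0,"tz": 0,"ax": 0,"ay": 0,"az": 0},
    {"claw": 1.5,"tx": 2.0,"ty": 0,"tz": 0,"ax": 0,"ay": 0,"az": 0},
    {"claw": 1.5,"tx": 2.0,"ty": 0,"tz": 0,"ax": 0,"ay": 0,"az": 0},
    {"claw": 1.5,"tx": 2.0,"ty": 0,"tz": 0,"ax": 0,"ay": 0,"az": 0},
  ],
)

```text
time: 3.17
eef_pos: [0.448, -0.1577, 0.0126]
tcp_rot: [-0.018, -0.706, 0.708, 0.012]
contact_force: [6.0, 6.4, -1.8]
opening: 0.271
```

Run:
```python
from h import *
s=ctrl.get_state();print(tobay(s['eef_pos']),s['contact_force'],s['opening']*.0854)
```

```text
[[ 0.05895745 -0.08395974  0.0126227 ]] [ 5.98795311  6.36920883 -1.82182049] 0.023169172070263595
```

Request:
play_rows(
  steps=[
    {"claw": 5,"tx": 1.8,"ty": 0,"tz": 0,"ax": 0,"ay": 0,"az": 0},
    {"claw": 5,"tx": 0,"ty": 0,"tz": 0,"ax": 0,"ay": 0,"az": 0},
    {"claw": 5,"tx": 0,"ty": 0,"tz": 0,"ax": 0,"ay": 0,"az": 0},
    {"claw": 5,"tx": 0,"ty": -3,"tz": 0,"ax": 0,"ay": 0,"az": 0},
    {"claw": 6,"tx": 0,"ty": -7,"tz": 0,"ax": 0,"ay": 0,"az": 0},
    {"claw": 8.4,"tx": 0,"ty": -11,"tz": 0,"ax": 0,"ay": 0,"az": 0},
    {"claw": 8.4,"tx": 0,"ty": -15,"tz": 0,"ax": 0,"ay": 0,"az": 0},
    {"claw": 8.4,"tx": 0,"ty": -17,"tz": 0,"ax": 0,"ay": 0,"az": 0},
  ],
)

```text
time: 3.83
eef_pos: [0.4481, -0.1598, 0.1884]
tcp_rot: [-0.018, -0.704, 0.71, 0.01]
contact_force: [0.7, -0.6, 0.2]
opening: 0.982
```

Run:
```python
from h import *
st=ctrl.get_state();p,d=cams.read_camera('wrist');cv2.imwrite('pics/w3.png',p)
c=np.array([.4488,.3213,0])
go(c+[0,0,.17],45-.3,st)
```

```text
t cm [  1.85   1.39 -48.09] a deg [  -0.98 -136.97    0.32] dist 48.1
```

View pics/w3.png

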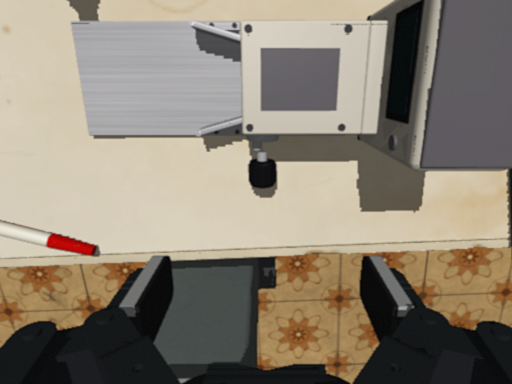

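The knob is out: its head is at (262,173) with bare shaft showing above it. Next is the cradle.

Request:
play_rows(
  steps=[
    {"claw": 8.4,"tx": 1.8,"ty": 1.4,"tz": -48.1,"ax": -1,"ay": -137,"az": 0.3},
    {"claw": 8.4,"tx": 1.8,"ty": 1.4,"tz": -48.1,"ax": -1,"ay": -137,"az": 0.3},
    {"claw": 8.4,"tx": 1.8,"ty": 1.4,"tz": -48.1,"ax": -1,"ay": -137,"az": 0.3},
    {"claw": 8.4,"tx": 1.8,"ty": 1.4,"tz": -48.1,"ax": -1,"ay": -137,"az": 0.3},
    {"claw": 8.4,"tx": 1.8,"ty": 1.4,"tz": -48.1,"ax": -1,"ay": -137,"az": 0.3},
    {"claw": 8.4,"tx": 1.8,"ty": 1.4,"tz": -48.1,"ax": -1,"ay": -137,"az": 0.3},
    {"claw": 8.4,"tx": 1.8,"ty": 1.4,"tz": -48.1,"ax": -1,"ay": -137,"az": 0.3},
    {"claw": 8.4,"tx": 1.8,"ty": 1.4,"tz": -48.1,"ax": -1,"ay": -137,"az": 0.3},
    {"claw": 8.4,"tx": 1.8,"ty": 1.4,"tz": -48.1,"ax": -1,"ay": -137,"az": 0.3},
    {"claw": 8.4,"tx": 1.8,"ty": 1.4,"tz": -48.1,"ax": -1,"ay": -137,"az": 0.3},
    {"claw": 8.4,"tx": 1.8,"ty": 1.4,"tz": -48.1,"ax": -1,"ay": -137,"az": 0.3},
    {"claw": 8.4,"tx": 1.8,"ty": 1.4,"tz": -48.1,"ax": -1,"ay": -137,"az": 0.3},
  ],
)

```text
time: 4.88
eef_pos: [0.4472, 0.3275, 0.1673]
tcp_rot: [-0.472, 0.527, -0.522, 0.476]
contact_force: [-0.5, -0.5, 0.2]
opening: 0.984
```

Run:
```python
from h import *
go(np.array([.4488,.3213,.17]),44.7)
```

```text
t cm [ 0.6  -0.27  0.22] a deg [ -0.17 -50.53  -0.54] dist 0.7
```

Request:
play_rows(
  steps=[
    {"claw": 8.4,"tx": 0.5,"ty": -0.2,"tz": 0.2,"ax": -0.2,"ay": -50.5,"az": -0.5},
    {"claw": 8.4,"tx": 0.5,"ty": -0.2,"tz": 0.2,"ax": -0.2,"ay": -50.5,"az": -0.5},
    {"claw": 8.4,"tx": 0.5,"ty": -0.2,"tz": 0.2,"ax": -0.2,"ay": -50.5,"az": -0.5},
    {"claw": 8.4,"tx": 0.5,"ty": -0.2,"tz": 0.2,"ax": -0.2,"ay": -50.5,"az": -0.5},
    {"claw": 8.4,"tx": 0.5,"ty": -0.2,"tz": 0.2,"ax": -0.2,"ay": -50.5,"az": -0.5},
    {"claw": 8.4,"tx": 0.5,"ty": -0.2,"tz": 0.2,"ax": -0.2,"ay": -50.5,"az": -0.5},
    {"claw": 8.4,"tx": 0.5,"ty": -0.2,"tz": 0.2,"ax": -0.2,"ay": -50.5,"az": -0.5},
    {"claw": 8.4,"tx": 0.5,"ty": -0.2,"tz": 0.2,"ax": -0.2,"ay": -50.5,"az": -0.5},
    {"claw": 8.4,"tx": 0.5,"ty": -0.2,"tz": 0.2,"ax": -0.2,"ay": -50.5,"az": -0.5},
  ],
)

```text
time: 5.63
eef_pos: [0.4489, 0.3186, 0.1688]
tcp_rot: [0.651, -0.277, 0.276, -0.65]
contact_force: [0.1, 0.2, -0.2]
opening: 0.986
```

Run:
```python
from h import *
import pickle
st=ctrl.get_state();p,d=cams.read_camera('wrist');cv2.imwrite('pics/w4.png',p);pickle.dump(st,open('w4.pkl','wb'))
go(np.array([.4488,.3213,.17]),44.7,st)
```

```text
t cm [-0.2  -0.12  0.18] a deg [ 0.13 -0.71 -0.05] dist 0.3
```

View pics/w4.png

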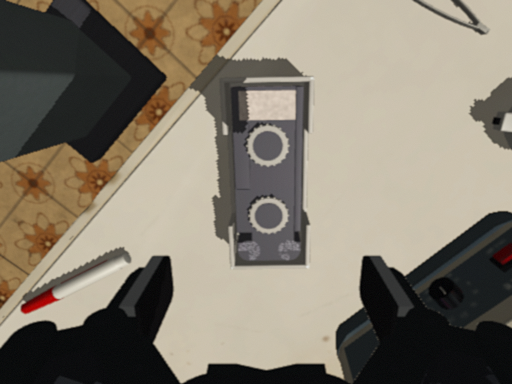

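Run:
```python
from h import *
p=cv2.imread('pics/w4.png')
a=cv2.resize(p[65:280,205:330],None,fx=4,fy=4,interpolation=cv2.INTER_CUBIC)[:800];cv2.imwrite('pics/w4z.png',cv2.resize(p[65:280,205:330],None,fx=2.7,fy=2.7,interpolation=cv2.INTER_CUBIC))
t=[cv2.resize(p[y:y+40,x:x+110],None,fx=6,fy=6,interpolation=cv2.INTER_CUBIC) for x,y in [(215,70),(215,235)]]
cv2.imwrite('pics/w4t.png',np.vstack(t))
g=cv2.GaussianBlur(cv2.cvtColor(p,cv2.COLOR_BGR2GRAY),(3,3),0)
c=cv2.HoughCircles(g[110:245,235:305],cv2.HOUGH_GRADIENT,1,40,param1=120,param2=15,minRadius=14,maxRadius=26);print(c)
for r in (120,180,230): print(r,g[r,222:315].tolist())
```

```text
[[[ 32.5  35.5  20.5]
  [ 33.5 105.5  18.5]]]
120 [83, 81, 77, 72, 66, 62, 61, 61, 60, 54, 46, 39, 36, 37, 37, 37, 41, 50, 58, 60, 60, 59, 59, 62, 76, 99, 121, 133, 134, 134, 134, 134, 133, 132, 131, 130, 130, 131, 132, 133, 134, 134, 132, 130, 126, 123, 121, 121, 122, 123, 124, 124, 123, 122, 122, 123, 124, 126, 127, 127, 126, 124, 122, 119, 117, 116, 117, 117, 117, 117, 117, 116, 108, 94, 85, 88, 93, 96, 98, 94, 83, 70, 63, 60, 60, 75, 113, 158, 187, 196, 194, 192, 193]
180 [84, 84, 84, 84, 85, 85, 83, 80, 77, 75, 74, 69, 68, 74, 83, 87, 88, 88, 89, 89, 90, 91, 91, 92, 93, 93, 93, 91, 89, 88, 89, 89, 88, 89, 90, 90, 89, 90, 90, 90, 90, 90, 90, 91, 91, 91, 91, 92, 91, 91, 91, 92, 93, 92, 92, 93, 93, 93, 93, 94, 94, 94, 95, 95, 94, 94, 95, 96, 95, 95, 95, 91, 83, 82, 88, 95, 99, 101, 95, 84, 92, 131, 172, 192, 193, 191, 193, 195, 195, 195, 195, 195, 194]
230 [84, 84, 84, 83, 84, 95, 125, 157, 176, 174, 149, 114, 85, 69, 69, 78, 84, 85, 86, 86, 87, 87, 87, 87, 87, 87, 87, 87, 87, 86, 87, 86, 87, 95, 116, 137, 149, 157, 167, 177, 183, 183, 182, 182, 181, 180, 179, 181, 183, 184, 183, 184, 185, 183, 175, 165, 157, 149, 132, 110, 95, 91, 91, 92, 93, 93, 93, 93, 94, 94, 89, 80, 74, 76, 82, 87, 91, 91, 82, 70, 63, 60, 62, 83, 125, 166, 189, 196, 197, 196, 196, 196, 195]
```

View pics/w4t.png

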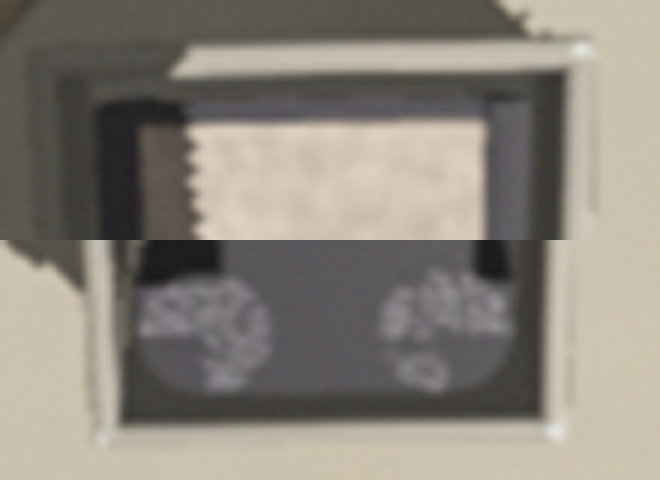

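View pics/w4z.png

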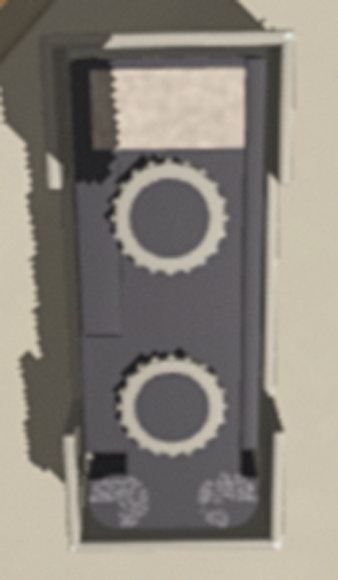

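Run:
```python
from h import *
import pickle;st=pickle.load(open('w4.pkl','rb'))
L=onz('wrist',[(231.2,88),(233.7,180),(237.8,248)],.044,st);Rr=onz('wrist',[(303.3,88),(301.3,180),(300.3,248)],.044,st)
print(np.linalg.norm(L-Rr,axis=1),((L+Rr)/2).round(4).tolist())
N=onz('wrist',[(267,86.5),(269.5,260.2)],.044,st);print('tail,nose',N.round(4).tolist(),np.linalg.norm(N[0]-N[1]))
e=lambda a,b:np.degrees(np.arctan2(b[1]-a[1],b[0]-a[0]))
m=(L+Rr)/2;print(e(m[0],m[2]),e(L[0],L[2]),e(Rr[0],Rr[2]),e(*N))
c=onz('wrist',[(267.5,145.5),(268.5,215.5)],.048,st);print('caps',c.round(4).tolist(),c.mean(0),e(*c))
print('cent',N.mean(0));T=R.from_quat(st['tcp_rot']);print(T.inv().apply(N.mean(0)-st['eef_pos']),T.inv().apply(m-st['eef_pos']))
```

```text
[0.05495112 0.05618697 0.05567371] [[0.3961, 0.3746, 0.044], [0.4469, 0.3222, 0.044], [0.4917, 0.2778, 0.044]]
tail,nose [[0.3952, 0.3752, 0.044], [0.5006, 0.2693, 0.044]] 0.14946288654940648
-45.33534485808951 -45.487541688555055 -45.18311353118153 -45.15910582126934
caps [[0.4263, 0.3435, 0.048], [0.4685, 0.3011, 0.048]] [0.44742226 0.32229105 0.048     ] -45.18409572714946
cent [0.44787507 0.32225372 0.044     ]
[-0.00322652  0.12484302  0.00213199] [[-0.07685953  0.1249113   0.00121083]
 [-0.00385575  0.12484522  0.00141556]
 [ 0.05921185  0.12478536  0.00280876]]
```

Run:
```python
from h import *
go(np.array([.4443,.3257,.010]),44.7)
```

```text
t cm [-0.8  15.87  0.22] a deg [ 0.15 -0.72 -0.07] dist 15.9
```

Request:
play_rows(
  grip_force=40,
  steps=[
    {"claw": 8.5,"tx": -0.8,"ty": 4,"tz": 0.2,"ax": 0.1,"ay": -0.7,"az": 0},
    {"claw": 8.5,"tx": -0.8,"ty": 8,"tz": 0.2,"ax": 0.1,"ay": -0.7,"az": 0},
    {"claw": 8.5,"tx": -0.8,"ty": 11,"tz": 0.2,"ax": 0.1,"ay": -0.7,"az": 0},
    {"claw": 8.5,"tx": -0.8,"ty": 13,"tz": 0.2,"ax": 0.1,"ay": -0.7,"az": 0},
    {"claw": 8.5,"tx": -0.8,"ty": 14.5,"tz": 0.2,"ax": 0.1,"ay": -0.7,"az": 0},
    {"claw": 8.5,"tx": -0.8,"ty": 15.5,"tz": 0.2,"ax": 0.1,"ay": -0.7,"az": 0},
    {"claw": 8.5,"tx": -0.8,"ty": 15.8,"tz": 0.2,"ax": 0.1,"ay": -0.7,"az": 0},
    {"claw": 8.5,"tx": -0.8,"ty": 15.8,"tz": 0.2,"ax": 0.1,"ay": -0.7,"az": 0},
  ],
)

```text
time: 6.35
eef_pos: [0.4433, 0.3254, 0.0097]
tcp_rot: [0.653, -0.273, 0.271, -0.652]
contact_force: [0.5, 0.3, 0.1]
opening: 0.996
```

Run:
```python
from h import *
p,d=cams.read_camera('wrist');cv2.imwrite('pics/w5.png',p);p,d=cams.read_camera('scene');cv2.imwrite('pics/s5.png',cv2.resize(p[200:330,110:260],None,fx=5,fy=4.6,interpolation=cv2.INTER_CUBIC))
go(np.array([.4443,.3257,.010]),44.7)
```

```text
t cm [ 0.02  0.13 -0.02] a deg [ 0.01  0.11 -0.08] dist 0.1
```

View pics/w5.png

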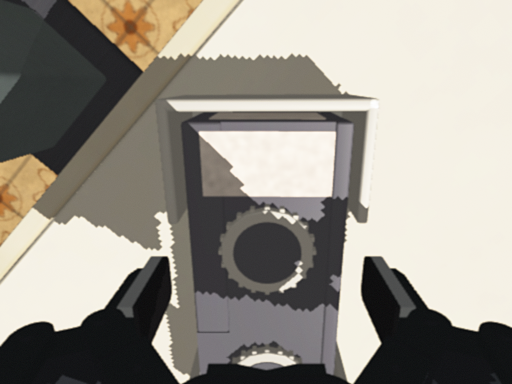

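View pics/s5.png

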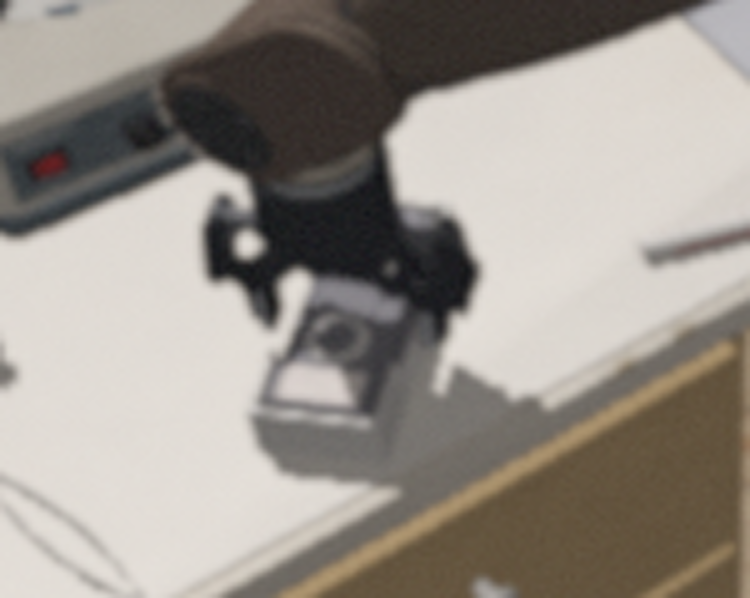

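The fingers straddle the cartridge, which is centred at column 267 between jaw tips at 165 and 365. Closing now, then a small lift.

Request:
play_rows(
  grip_force=40,
  steps=[
    {"claw": 6.2,"tx": 0,"ty": 0,"tz": 0,"ax": 0,"ay": 0,"az": 0},
    {"claw": 5.8,"tx": 0,"ty": 0,"tz": 0,"ax": 0,"ay": 0,"az": 0},
    {"claw": 5.4,"tx": 0,"ty": 0,"tz": 0,"ax": 0,"ay": 0,"az": 0},
    {"claw": 4.5,"tx": 0,"ty": 0,"tz": 0,"ax": 0,"ay": 0,"az": 0},
    {"claw": 4.5,"tx": 0,"ty": 0,"tz": 0,"ax": 0,"ay": 0,"az": 0},
    {"claw": 4.5,"tx": 0,"ty": 0,"tz": 0,"ax": 0,"ay": 0,"az": 0},
    {"claw": 4.5,"tx": 0,"ty": -0.5,"tz": 0,"ax": 0,"ay": 0,"az": 0},
    {"claw": 4.5,"tx": 0,"ty": -1.5,"tz": 0,"ax": 0,"ay": 0,"az": 0},
  ],
)

```text
time: 7.12
eef_pos: [0.4413, 0.3246, 0.0233]
tcp_rot: [0.655, -0.274, 0.269, -0.651]
contact_force: [-0.0, 0.3, -3.2]
opening: 0.649
```

Run:
```python
from h import *
s=ctrl.get_state();print(s['contact_force'],s['wrist_torque'],s['opening']*85.4)
p,d=cams.read_camera('wrist');cv2.imwrite('pics/w6.png',p)
```

```text
[-0.01918346  0.28482162 -3.23161572] [-0.01296283  0.0142907  -0.00354756] 55.42038807244227
```

View pics/w6.png

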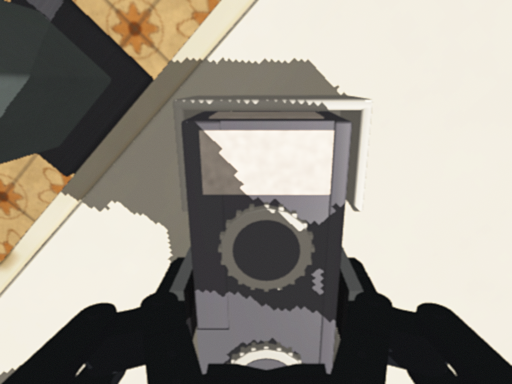

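Held: about 3.2 N of weight, opening 55.4 mm, cartridge level. Lifting clear.

Request:
play_rows(
  steps=[
    {"claw": 4.5,"tx": 0,"ty": -1.5,"tz": 0,"ax": 0,"ay": 0,"az": 0},
    {"claw": 4.5,"tx": 0,"ty": -3.5,"tz": 0,"ax": 0,"ay": 0,"az": 0},
    {"claw": 4.5,"tx": 0,"ty": -6,"tz": 0,"ax": 0,"ay": 0,"az": 0},
    {"claw": 4.5,"tx": 0,"ty": -8.5,"tz": 0,"ax": 0,"ay": 0,"az": 0},
    {"claw": 4.5,"tx": 0,"ty": -10,"tz": 0,"ax": 0,"ay": 0,"az": 0},
    {"claw": 4.5,"tx": 0,"ty": -10,"tz": 0,"ax": 0,"ay": 0,"az": 0},
  ],
)

```text
time: 7.67
eef_pos: [0.4459, 0.3268, 0.1294]
tcp_rot: [-0.651, 0.271, -0.272, 0.655]
contact_force: [0.8, 0.4, -3.6]
opening: 0.645
```

Run:
```python
from h import *
s=ctrl.get_state();print(s['contact_force'],s['wrist_torque'],s['opening']*85.4)
p,d=cams.read_camera('wrist');cv2.imwrite('pics/w7.png',p)
go(bay(-.060,0,.11),-2.25,s)
```

```text
[ 0.7561306   0.44549394 -3.64628991] [ 0.01531019 -0.0002866  -0.00953862] 55.09727264060764
t cm [ 32.55   1.84 -19.61] a deg [-0.31 47.1  -0.1 ] dist 38.0
```

View pics/w7.png

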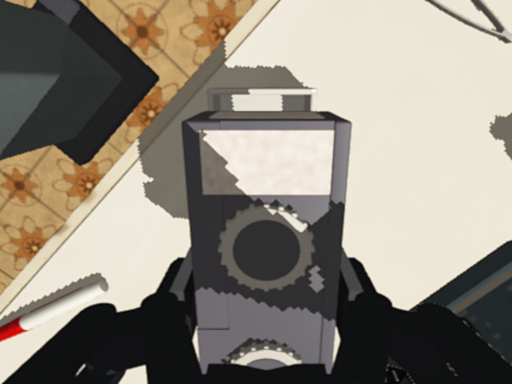

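Run:
```python
from h import *
m=cams.camera_model('wrist');T=m['tool_from_camera'];K=m['intrinsics']
def tool(px,y):
    u=cv2.undistortPoints(np.array(px,float).reshape(-1,1,2),K,None)[:,0];d=np.c_[u,np.ones(len(u))]@T[:3,:3].T;o=T[:3,3]
    return o+d*((y-o[1])/d[:,1])[:,None]
print(tool([(266.5,249)],-.0383).round(4)); print(tool([(188,122),(351,122),(267,122)],-.0343).round(4)); print(tool([(190,330),(335,362)],-.0343).round(4))
```

```text
[[-0.0268 -0.0383  0.0002]]
[[-0.0697 -0.0343 -0.0246]
 [-0.0696 -0.0343  0.027 ]
 [-0.0697 -0.0343  0.0004]]
[[ 0.0108 -0.0343 -0.0299]
 [ 0.0269 -0.0343  0.0282]]
```

Request:
play_rows(
  steps=[
    {"claw": 4.5,"tx": 32.5,"ty": 1.8,"tz": -19.6,"ax": -0.3,"ay": 47.1,"az": -0.1},
    {"claw": 4.5,"tx": 32.5,"ty": 1.8,"tz": -19.6,"ax": -0.3,"ay": 47.1,"az": -0.1},
    {"claw": 4.5,"tx": 32.5,"ty": 1.8,"tz": -19.6,"ax": -0.3,"ay": 47.1,"az": -0.1},
    {"claw": 4.5,"tx": 32.5,"ty": 1.8,"tz": -19.6,"ax": -0.3,"ay": 47.1,"az": -0.1},
    {"claw": 4.5,"tx": 32.5,"ty": 1.8,"tz": -19.6,"ax": -0.3,"ay": 47.1,"az": -0.1},
    {"claw": 4.5,"tx": 32.5,"ty": 1.8,"tz": -19.6,"ax": -0.3,"ay": 47.1,"az": -0.1},
    {"claw": 4.5,"tx": 32.5,"ty": 1.8,"tz": -19.6,"ax": -0.3,"ay": 47.1,"az": -0.1},
    {"claw": 4.5,"tx": 32.5,"ty": 1.8,"tz": -19.6,"ax": -0.3,"ay": 47.1,"az": -0.1},
    {"claw": 4.5,"tx": 32.5,"ty": 1.8,"tz": -19.6,"ax": -0.3,"ay": 47.1,"az": -0.1},
    {"claw": 4.5,"tx": 32.5,"ty": 1.8,"tz": -19.6,"ax": -0.3,"ay": 47.1,"az": -0.1},
    {"claw": 4.5,"tx": 32.5,"ty": 1.8,"tz": -19.6,"ax": -0.3,"ay": 47.1,"az": -0.1},
  ],
)

```text
time: 8.63
eef_pos: [0.5329, -0.0452, 0.1047]
tcp_rot: [-0.492, 0.513, -0.509, 0.486]
contact_force: [0.8, 0.9, -3.4]
opening: 0.649
```

Run:
```python
from h import *
s=ctrl.get_state();print(tobay(s['eef_pos']),s['contact_force'],s['opening']*85.4)
p,d=cams.read_camera('top');cv2.imwrite('pics/t8.png',cv2.resize(p[130:230,200:370],None,fx=4.7,fy=4.7,interpolation=cv2.INTER_CUBIC))
p,d=cams.read_camera('wrist');cv2.imwrite('pics/w8.png',p)
s=ctrl.get_state();print(tobay(s['eef_pos']));go(bay(-.055,0,.030),-2.25,s)
```

```text
[[-0.05676446 -0.00353463  0.10468448]] [ 0.77519168  0.94357804 -3.38423934] 55.44427706285057
[[-0.05963463 -0.0042577   0.10489286]]
t cm [0.45 7.49 0.51] a deg [ 0.63 -0.05  0.13] dist 7.5
```

View pics/t8.png

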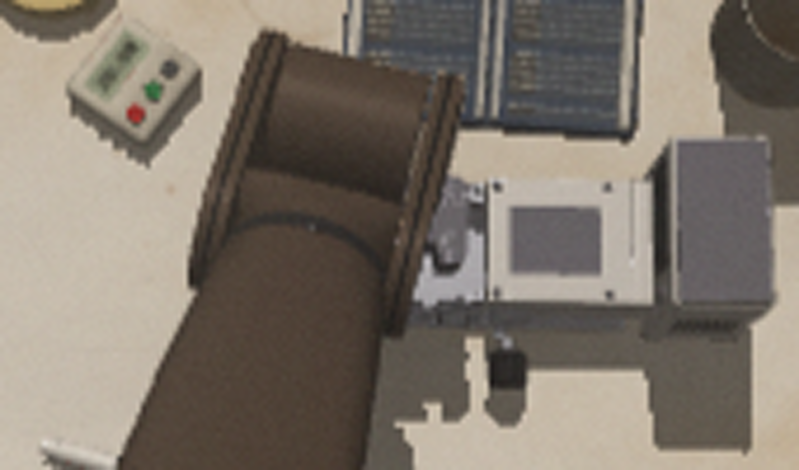

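View pics/w8.png

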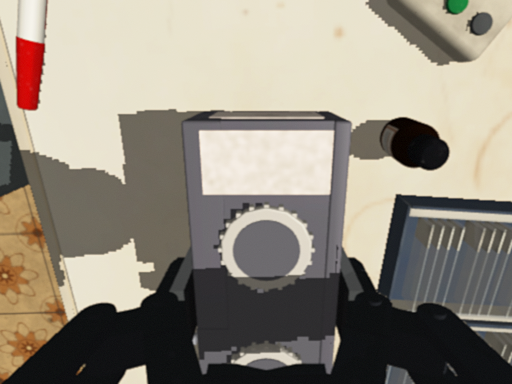

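Request:
play_rows(
  steps=[
    {"claw": 4.5,"tx": 0.2,"ty": 1,"tz": 0.5,"ax": 0.6,"ay": 0,"az": 0},
    {"claw": 4.5,"tx": 0.4,"ty": 3,"tz": 0.5,"ax": 0.6,"ay": 0,"az": 0.1},
    {"claw": 4.5,"tx": 0.4,"ty": 5,"tz": 0.5,"ax": 0.6,"ay": 0,"az": 0.1},
    {"claw": 4.5,"tx": 0.4,"ty": 6.5,"tz": 0.5,"ax": 0.6,"ay": 0,"az": 0.1},
    {"claw": 4.5,"tx": 0.4,"ty": 7.5,"tz": 0.5,"ax": 0.6,"ay": 0,"az": 0.1},
    {"claw": 4.5,"tx": 0.4,"ty": 7.5,"tz": 0.5,"ax": 0.6,"ay": 0,"az": 0.1},
    {"claw": 4.5,"tx": 0.4,"ty": 7.5,"tz": 0.5,"ax": 0.6,"ay": 0,"az": 0.1},
  ],
)

```text
time: 9.32
eef_pos: [0.5374, -0.0462, 0.0312]
tcp_rot: [0.491, -0.508, 0.51, -0.491]
contact_force: [0.5, 0.5, -3.4]
opening: 0.645
```

Run:
```python
from h import *
s=ctrl.get_state();print(tobay(s['eef_pos']),s['contact_force'],s['opening']*85.4)
go(bay(-.050,0,.0125),-2.25,s)
```

```text
[[-0.05601885  0.00103549  0.0312079 ]] [ 0.54221195  0.47249416 -3.35204422] 55.048641288176576
t cm [ 0.6   1.87 -0.11] a deg [-0.09  0.1   0.09] dist 2.0
```

Request:
play_rows(
  steps=[
    {"claw": 4.5,"tx": 0.3,"ty": 0.6,"tz": -0.1,"ax": -0.1,"ay": 0.1,"az": 0.1},
    {"claw": 4.5,"tx": 0.5,"ty": 1.2,"tz": -0.1,"ax": -0.1,"ay": 0.1,"az": 0.1},
    {"claw": 4.5,"tx": 0.6,"ty": 1.5,"tz": -0.1,"ax": -0.1,"ay": 0.1,"az": 0.1},
    {"claw": 4.5,"tx": 0.6,"ty": 1.7,"tz": -0.1,"ax": -0.1,"ay": 0.1,"az": 0.1},
    {"claw": 4.5,"tx": 0.6,"ty": 1.8,"tz": -0.1,"ax": -0.1,"ay": 0.1,"az": 0.1},
    {"claw": 4.5,"tx": 0.6,"ty": 1.8,"tz": -0.1,"ax": -0.1,"ay": 0.1,"az": 0.1},
  ],
)

```text
time: 9.82
eef_pos: [0.5369, -0.0537, 0.0137]
tcp_rot: [0.489, -0.51, 0.511, -0.49]
contact_force: [-0.1, -0.4, -3.1]
opening: 0.653
```

Run:
```python
from h import *
s=ctrl.get_state();print(tobay(s['eef_pos']),s['contact_force'],s['wrist_torque'],s['opening']*85.4)
go(bay(-.050,0,.0125),-2.25,s)
```

```text
[[-0.04849615  0.00080066  0.01366884]] [-0.07667028 -0.42451107 -3.13937165] [-0.00161596 -0.00831727  0.00705118] 55.806053217532735
t cm [-0.15  0.12 -0.08] a deg [-0.08 -0.13  0.01] dist 0.2
```

Request:
play_rows(
  steps=[
    {"claw": 4.5,"tx": 0,"ty": 0.1,"tz": -0.05,"ax": 0,"ay": -0.1,"az": 0},
    {"claw": 4.5,"tx": 0,"ty": 0.15,"tz": -0.05,"ax": 0,"ay": -0.1,"az": 0},
    {"claw": 4.5,"tx": 0,"ty": 0.2,"tz": -0.05,"ax": 0,"ay": -0.1,"az": 0},
    {"claw": 4.5,"tx": 0,"ty": 0.2,"tz": -0.05,"ax": 0,"ay": -0.1,"az": 0},
  ],
)

```text
time: 10.15
eef_pos: [0.537, -0.0537, 0.0134]
tcp_rot: [0.49, -0.509, 0.51, -0.49]
contact_force: [-2.0, 0.4, 6.4]
opening: 0.653
```

Touched down: z force went from -3 to +6 N. Releasing, then rising and backing off towards the tail.

Request:
play_rows(
  steps=[
    {"claw": 5.8,"tx": 0,"ty": -0.1,"tz": 0,"ax": 0,"ay": 0,"az": 0},
    {"claw": 7,"tx": 0,"ty": -0.1,"tz": 0,"ax": 0,"ay": 0,"az": 0},
    {"claw": 7,"tx": 0,"ty": -0.1,"tz": 0,"ax": 0,"ay": 0,"az": 0},
    {"claw": 7,"tx": 0,"ty": -2,"tz": 0,"ax": 0,"ay": 0,"az": 0},
    {"claw": 7,"tx": 0,"ty": -6,"tz": 0,"ax": 0,"ay": 0,"az": 0},
    {"claw": 7,"tx": -3,"ty": -9,"tz": 0,"ax": 0,"ay": 0,"az": 0},
    {"claw": 4,"tx": -6,"ty": -12,"tz": 0,"ax": 0,"ay": 0,"az": 0},
    {"claw": 2.2,"tx": -9,"ty": -12,"tz": 0,"ax": 0,"ay": 0,"az": 0},
    {"claw": 2.2,"tx": -10,"ty": -12,"tz": 0,"ax": 0,"ay": 0,"az": 0},
    {"claw": 2.2,"tx": -10,"ty": -12,"tz": 0,"ax": 0,"ay": 0,"az": 0},
    {"claw": 2.2,"tx": -10,"ty": -12,"tz": 0,"ax": 0,"ay": 0,"az": 0},
  ],
)

```text
time: 11.07
eef_pos: [0.5394, 0.0465, 0.1306]
tcp_rot: [0.491, -0.509, 0.51, -0.49]
contact_force: [0.2, -0.4, -0.1]
opening: 0.26
```

Run:
```python
from h import *
import pickle
s=ctrl.get_state();print(tobay(s['eef_pos']),s['contact_force'],s['opening']*85.4)
p,d=cams.read_camera('wrist');cv2.imwrite('pics/w9.png',p);pickle.dump(s,open('w9.pkl','wb'))
p,d=cams.read_camera('top');cv2.imwrite('pics/t9.png',cv2.resize(p[130:230,200:370],None,fx=4.7,fy=4.7,interpolation=cv2.INTER_CUBIC));cv2.imwrite('pics/t9r.png',p)
go(bay(-.150,0,.014),-2.25,s)
```

```text
[[-0.14868566 -0.00063897  0.1306351 ]] [ 0.16709243 -0.36459831 -0.12725366] 22.1908455435593
t cm [-0.14 11.66  0.07] a deg [0.02 0.08 0.05] dist 11.7
```

View pics/t9.png

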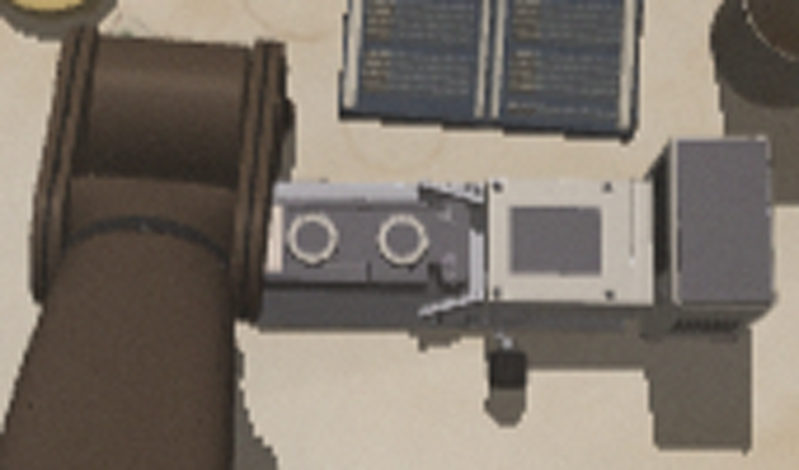

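View pics/w9.png

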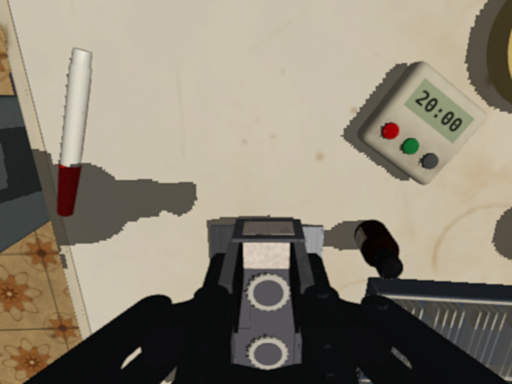

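Run:
```python
from h import *
import pickle;st=pickle.load(open('w9.pkl','rb'))
f=lambda l,o,s:[[ (x+.5)/s-.5+o[0],(y+.5)/s-.5+o[1]] for x,y in l]
print(tobay(onz('top',f([(313,239),(403,241)],(200,130),4.7),.050)))
print(tobay(onz('wrist',[(268,292),(268,352),(267,241)],.050,st)))
```

```text
[[-7.28343675e-02  6.11937824e-05  5.00000000e-02]
 [-1.29305333e-02 -4.43751349e-04  5.00000000e-02]]
[[-0.07449655  0.00049707  0.05      ]
 [-0.01583461  0.00062076  0.05      ]
 [-0.11854261 -0.00033334  0.05      ]]
```

Request:
play_rows(
  steps=[
    {"claw": 2.2,"tx": -0.2,"ty": 4,"tz": 0.1,"ax": 0,"ay": 0,"az": 0},
    {"claw": 2.2,"tx": -0.2,"ty": 8,"tz": 0.1,"ax": 0,"ay": 0,"az": 0},
    {"claw": 2.2,"tx": -0.2,"ty": 10.5,"tz": 0.1,"ax": 0,"ay": 0,"az": 0},
    {"claw": 2.2,"tx": -0.2,"ty": 11.4,"tz": 0.1,"ax": 0,"ay": 0,"az": 0},
    {"claw": 2.2,"tx": 0.3,"ty": 11.4,"tz": 0.1,"ax": 0,"ay": 0,"az": 0},
    {"claw": 2.2,"tx": 0.8,"ty": 11.4,"tz": 0.1,"ax": 0,"ay": 0,"az": 0},
    {"claw": 2.2,"tx": 1.3,"ty": 11.4,"tz": 0.1,"ax": 0,"ay": 0,"az": 0},
    {"claw": 2.2,"tx": 1.7,"ty": 11.4,"tz": 0.1,"ax": 0,"ay": 0,"az": 0},
    {"claw": 2.2,"tx": 2.0,"ty": 11.4,"tz": 0.1,"ax": 0,"ay": 0,"az": 0},
    {"claw": 2.2,"tx": 2.3,"ty": 11.4,"tz": 0.1,"ax": 0,"ay": 0,"az": 0},
    {"claw": 2.2,"tx": 2.3,"ty": 11.4,"tz": 0.1,"ax": 0,"ay": 0,"az": 0},
  ],
)

```text
time: 12.08
eef_pos: [0.5414, 0.0229, 0.019]
tcp_rot: [0.489, -0.509, 0.511, -0.491]
contact_force: [0.7, 0.3, 0.5]
opening: 0.26
```

Run:
```python
from h import *
s=ctrl.get_state();print(tobay(s['eef_pos']),s['contact_force'],s['opening']*85.4)
p,d=cams.read_camera('wrist');cv2.imwrite('pics/w10.png',p)
go(bay(-.120,0,.016),-2.25,s)
```

```text
[[-0.12515252  0.00226127  0.01900331]] [0.67819107 0.32320657 0.46936429] 22.233942908345615
t cm [ 0.52  0.3  -0.23] a deg [-0.23 -0.03  0.03] dist 0.6
```

View pics/w10.png

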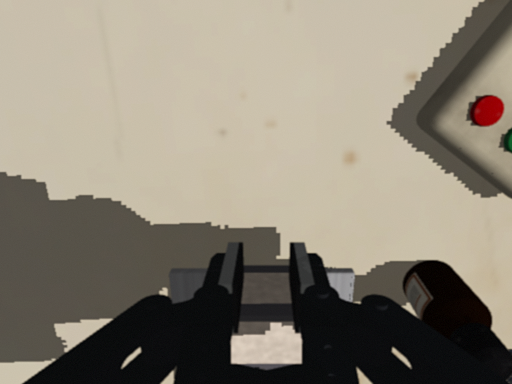

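Request:
play_rows(
  steps=[
    {"claw": 2.2,"tx": 0,"ty": 0.3,"tz": -0.2,"ax": -0.2,"ay": 0,"az": 0},
    {"claw": 2.2,"tx": 0.4,"ty": 0.3,"tz": -0.2,"ax": -0.2,"ay": 0,"az": 0},
    {"claw": 2.2,"tx": 0.8,"ty": 0.3,"tz": -0.2,"ax": -0.2,"ay": 0,"az": 0},
    {"claw": 2.2,"tx": 1.2,"ty": 0.3,"tz": -0.2,"ax": -0.2,"ay": 0,"az": 0},
    {"claw": 2.2,"tx": 1.6,"ty": 0.3,"tz": -0.2,"ax": -0.2,"ay": 0,"az": 0},
    {"claw": 2.2,"tx": 1.9,"ty": 0.3,"tz": -0.2,"ax": -0.2,"ay": 0,"az": 0},
    {"claw": 2.2,"tx": 2.2,"ty": 0.3,"tz": -0.2,"ax": -0.2,"ay": 0,"az": 0},
    {"claw": 2.2,"tx": 2.4,"ty": 0.3,"tz": -0.2,"ax": -0.2,"ay": 0,"az": 0},
  ],
)

```text
time: 12.8
eef_pos: [0.5373, -0.001, 0.0146]
tcp_rot: [-0.491, 0.51, -0.509, 0.489]
contact_force: [1.2, 1.0, -0.9]
opening: 0.26
```

Run:
```python
from h import *
import pickle
s=ctrl.get_state();print(tobay(s['eef_pos']),s['contact_force'],s['wrist_torque'],s['opening']*85.4)
p,d=cams.read_camera('top');cv2.imwrite('pics/t11.png',cv2.resize(p[130:230,200:370],None,fx=4.7,fy=4.7,interpolation=cv2.INTER_CUBIC))
go(bay(-.100,0,.016),-2.25,s)
```

```text
[[-0.10118691 -0.00087647  0.01456434]] [ 1.20864574  1.01637861 -0.86319386] [0.19578347 0.02051973 0.01303667] 22.24086889807944
t cm [ 0.12 -0.14  0.09] a deg [ 0.14 -0.03  0.02] dist 0.2
```

View pics/t11.png

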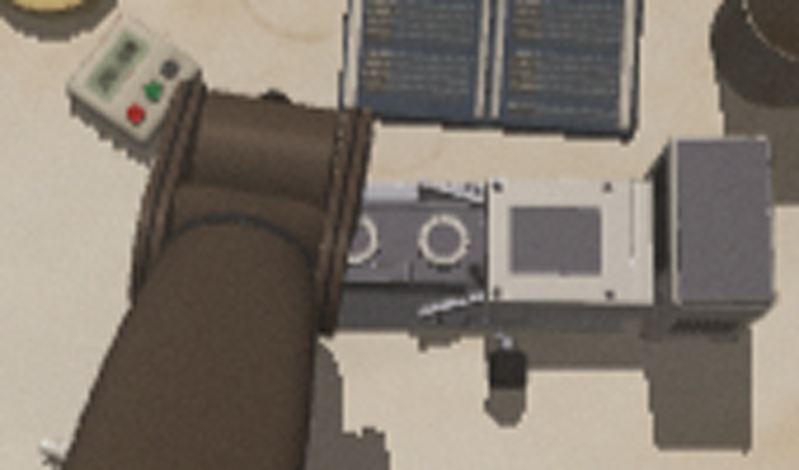

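The cartridge is entering straight, with the nose cap at (443,241) and the nose at about bay x = 58. I'll continue gently.

Request:
play_rows(
  steps=[
    {"claw": 2.2,"tx": 0.3,"ty": -0.1,"tz": 0.1,"ax": 0,"ay": 0,"az": 0},
    {"claw": 2.2,"tx": 0.6,"ty": -0.1,"tz": 0.1,"ax": 0,"ay": 0,"az": 0},
    {"claw": 2.2,"tx": 0.9,"ty": -0.1,"tz": 0.1,"ax": 0,"ay": 0,"az": 0},
    {"claw": 2.2,"tx": 1.2,"ty": -0.1,"tz": 0.1,"ax": 0,"ay": 0,"az": 0},
    {"claw": 2.2,"tx": 1.5,"ty": -0.1,"tz": 0.1,"ax": 0,"ay": 0,"az": 0},
    {"claw": 2.2,"tx": 1.8,"ty": -0.1,"tz": 0.1,"ax": 0,"ay": 0,"az": 0},
    {"claw": 2.2,"tx": 2.1,"ty": -0.1,"tz": 0.1,"ax": 0,"ay": 0,"az": 0},
    {"claw": 2.2,"tx": 2.4,"ty": -0.1,"tz": 0.1,"ax": 0,"ay": 0,"az": 0},
  ],
)

```text
time: 13.52
eef_pos: [0.5376, -0.0247, 0.0159]
tcp_rot: [-0.491, 0.51, -0.509, 0.49]
contact_force: [-0.2, 2.6, 0.4]
opening: 0.255
```

Run:
```python
from h import *
s=ctrl.get_state();print(tobay(s['eef_pos']),s['contact_force'],s['wrist_torque'])
go(bay(-.070,0,.016),-2.25,s)
```

```text
[[-0.07746453  0.00038297  0.01591263]] [-0.21637585  2.57071806  0.44495324] [0.42407851 0.05298115 0.01258805]
t cm [ 0.75 -0.01 -0.04] a deg [ 0.1  -0.01  0.01] dist 0.7
```

Request:
play_rows(
  steps=[
    {"claw": 2.2,"tx": 0.2,"ty": 0,"tz": 0,"ax": 0,"ay": 0,"az": 0},
    {"claw": 2.2,"tx": 0.4,"ty": 0,"tz": 0,"ax": 0,"ay": 0,"az": 0},
    {"claw": 2.2,"tx": 0.6,"ty": 0,"tz": 0,"ax": 0,"ay": 0,"az": 0},
    {"claw": 2.2,"tx": 0.8,"ty": 0,"tz": 0,"ax": 0,"ay": 0,"az": 0},
    {"claw": 2.2,"tx": 1.0,"ty": 0,"tz": 0,"ax": 0,"ay": 0,"az": 0},
    {"claw": 2.2,"tx": 1.2,"ty": 0,"tz": 0,"ax": 0,"ay": 0,"az": 0},
    {"claw": 2.2,"tx": 1.4,"ty": 0,"tz": 0,"ax": 0,"ay": 0,"az": 0},
    {"claw": 2.2,"tx": 1.6,"ty": 0,"tz": 0,"ax": 0,"ay": 0,"az": 0},
  ],
)

```text
time: 14.18
eef_pos: [0.5366, -0.039, 0.0159]
tcp_rot: [-0.49, 0.512, -0.509, 0.49]
contact_force: [-0.9, 7.7, 3.5]
opening: 0.254
```

Run:
```python
from h import *
s=ctrl.get_state();print(tobay(s['eef_pos']),s['contact_force'],s['wrist_torque'])
go(bay(-.055,0,.016),-2.25,s)
```

```text
[[-6.31421274e-02 -5.04005188e-05  1.58760323e-02]] [-0.85415302  7.71543381  3.45364194] [ 1.24662073  0.15846711 -0.0983437 ]
t cm [ 0.81 -0.01  0.01] a deg [ 0.17 -0.09 -0.17] dist 0.8
```

Request:
play_rows(
  steps=[
    {"claw": 2.2,"tx": 0.1,"ty": 0,"tz": 0,"ax": 0,"ay": 0,"az": 0},
    {"claw": 2.2,"tx": 0.2,"ty": 0,"tz": 0,"ax": 0,"ay": 0,"az": 0},
    {"claw": 2.2,"tx": 0.3,"ty": 0,"tz": 0,"ax": 0,"ay": 0,"az": 0},
    {"claw": 2.2,"tx": 0.4,"ty": 0,"tz": 0,"ax": 0,"ay": 0,"az": 0},
    {"claw": 2.2,"tx": 0.5,"ty": 0,"tz": 0,"ax": 0,"ay": 0,"az": 0},
    {"claw": 2.2,"tx": 0.6,"ty": 0,"tz": 0,"ax": 0,"ay": 0,"az": 0},
    {"claw": 2.2,"tx": 0.7,"ty": 0,"tz": 0,"ax": 0,"ay": 0,"az": 0},
  ],
)

```text
time: 14.77
eef_pos: [0.5365, -0.0464, 0.0159]
tcp_rot: [-0.49, 0.511, -0.509, 0.49]
contact_force: [0.3, 7.6, 3.7]
opening: 0.256
```

Run:
```python
from h import *
s=ctrl.get_state();print(tobay(s['eef_pos']),s['contact_force'],s['wrist_torque'])
```

```text
[[-5.57247300e-02  7.00337472e-05  1.58968427e-02]] [0.27606511 7.6292284  3.74580593] [ 1.07860349  0.12591727 -0.10113878]
```

Request:
play_rows(
  steps=[
    {"claw": 2.2,"tx": 0.1,"ty": 0,"tz": 0,"ax": 0,"ay": 0,"az": 0},
    {"claw": 2.2,"tx": 0.2,"ty": 0,"tz": 0,"ax": 0,"ay": 0,"az": 0},
    {"claw": 2.2,"tx": 0.3,"ty": 0,"tz": 0,"ax": 0,"ay": 0,"az": 0},
    {"claw": 2.2,"tx": 0.4,"ty": 0,"tz": 0,"ax": 0,"ay": 0,"az": 0},
  ],
)

```text
time: 15.1
eef_pos: [0.5364, -0.0507, 0.0159]
tcp_rot: [-0.49, 0.511, -0.509, 0.49]
contact_force: [-0.9, 4.9, 2.9]
opening: 0.258
```

Request:
play_rows(
  steps=[
    {"claw": 2.2,"tx": 0.1,"ty": 0,"tz": 0,"ax": 0,"ay": 0,"az": 0},
    {"claw": 2.2,"tx": 0.2,"ty": 0,"tz": 0,"ax": 0,"ay": 0,"az": 0},
    {"claw": 2.2,"tx": 0.3,"ty": 0,"tz": 0,"ax": 0,"ay": 0,"az": 0},
  ],
)

```text
time: 15.35
eef_pos: [0.5365, -0.0547, 0.0159]
tcp_rot: [-0.491, 0.51, -0.509, 0.49]
contact_force: [-0.7, 4.1, 2.2]
opening: 0.26
```

Request:
play_rows(
  steps=[
    {"claw": 2.2,"tx": 0.1,"ty": 0,"tz": 0,"ax": 0,"ay": 0,"az": 0},
    {"claw": 2.2,"tx": 0.2,"ty": 0,"tz": 0,"ax": 0,"ay": 0,"az": 0},
  ],
)

```text
time: 15.52
eef_pos: [0.5364, -0.055, 0.0159]
tcp_rot: [-0.489, 0.512, -0.509, 0.49]
contact_force: [0.1, 11.7, 4.5]
opening: 0.26
```

Request:
play_rows(
  steps=[
    {"claw": 2.2,"tx": 0.1,"ty": 0,"tz": 0,"ax": 0,"ay": 0,"az": 0},
    {"claw": 2.2,"tx": 0.2,"ty": 0,"tz": 0,"ax": 0,"ay": 0,"az": 0},
  ],
)

```text
time: 15.68
eef_pos: [0.5362, -0.055, 0.016]
tcp_rot: [-0.488, 0.513, -0.508, 0.49]
contact_force: [1.5, 18.8, 6.1]
opening: 0.259
```

The force dropped at the catch (to about 4 N) and then rose steeply with no further motion, which is the end stop. One more small press to be sure, then I back off.

Request:
play_rows(
  steps=[
    {"claw": 2.2,"tx": 0.2,"ty": 0,"tz": 0,"ax": 0,"ay": 0,"az": 0},
    {"claw": 2.2,"tx": 0.2,"ty": 0,"tz": 0,"ax": 0,"ay": 0,"az": 0},
  ],
)

```text
time: 15.85
eef_pos: [0.536, -0.055, 0.016]
tcp_rot: [-0.487, 0.514, -0.507, 0.491]
contact_force: [1.2, 22.6, 7.0]
opening: 0.26
```

Run:
```python
from h import *
s=ctrl.get_state();print(tobay(s['eef_pos']),s['contact_force'],s['wrist_torque'])
```

```text
[[-4.71026710e-02 -5.68384242e-05  1.59716077e-02]] [ 1.23491716 22.6398223   6.9658745 ] [ 3.36930565 -0.1918955  -0.05145423]
```

Stopped firmly at TCP bay x = -47.1, so the nose is at about 112. Backing off, rising and looking.

Request:
play_rows(
  steps=[
    {"claw": 2.2,"tx": -1,"ty": 0,"tz": 0,"ax": 0,"ay": 0,"az": 0},
    {"claw": 2.2,"tx": -3,"ty": 0,"tz": 0,"ax": 0,"ay": 0,"az": 0},
    {"claw": 2.2,"tx": -6,"ty": -2,"tz": 0,"ax": 0,"ay": 0,"az": 0},
    {"claw": 1,"tx": -8,"ty": -6,"tz": 0,"ax": 0,"ay": 0,"az": 0},
    {"claw": 0,"tx": -8,"ty": -10,"tz": 0,"ax": 0,"ay": 0,"az": 0},
    {"claw": 0,"tx": -8,"ty": -14,"tz": 0,"ax": 0,"ay": 0,"az": 0},
    {"claw": 0,"tx": -8,"ty": -15,"tz": 0,"ax": 0,"ay": 0,"az": 0},
    {"claw": 0,"tx": -8,"ty": -15,"tz": 0,"ax": 0,"ay": 0,"az": 0},
  ],
)

```text
time: 16.52
eef_pos: [0.5428, 0.0184, 0.1708]
tcp_rot: [0.489, -0.507, 0.513, -0.492]
contact_force: [-0.4, 0.0, -0.5]
opening: -0.0
```

Run:
```python
from h import *
s=ctrl.get_state();print(tobay(s['eef_pos']),s['contact_force'],s['qpos'])
p,d=cams.read_camera('top');cv2.imwrite('pics/t12.png',cv2.resize(p[130:230,200:370],None,fx=4.7,fy=4.7,interpolation=cv2.INTER_CUBIC))
go(bay(.059,-.125,.12),-92.25,s)
```

```text
[[-0.12073237  0.0038297   0.17080499]] [-0.35974954  0.00169254 -0.53599834] [-0.1520496   0.05056291  1.96052989 -0.00228608  1.12163032 -0.11215757]
t cm [ 17.95   5.02 -12.93] a deg [-0.52 90.02 -0.25] dist 22.7
```

View pics/t12.png

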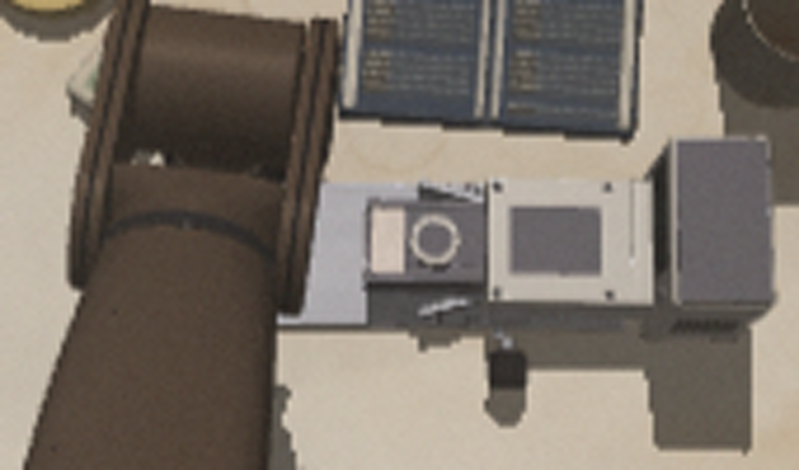

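Everything sits as expected: tail cap at (435,239), nose at about 112 and the knob still out at (507,370). Back to the knob.

Run:
```python
from h import *
go(bay(.0585,-.084,.165),-92.25)
```

```text
t cm [17.94  0.26 -8.58] a deg [-2.1e-01  9.0e+01 -2.0e-02] dist 19.9
```

Request:
play_rows(
  steps=[
    {"claw": 2,"tx": 17.9,"ty": 0.3,"tz": -8.6,"ax": -0.2,"ay": 90,"az": 0},
    {"claw": 5,"tx": 17.9,"ty": 0.3,"tz": -8.6,"ax": -0.2,"ay": 90,"az": 0},
    {"claw": 5,"tx": 17.9,"ty": 0.3,"tz": -8.6,"ax": -0.2,"ay": 90,"az": 0},
    {"claw": 5,"tx": 17.9,"ty": 0.3,"tz": -8.6,"ax": -0.2,"ay": 90,"az": 0},
    {"claw": 5,"tx": 17.9,"ty": 0.3,"tz": -8.6,"ax": -0.2,"ay": 90,"az": 0},
    {"claw": 5,"tx": 17.9,"ty": 0.3,"tz": -8.6,"ax": -0.2,"ay": 90,"az": 0},
    {"claw": 5,"tx": 17.9,"ty": 0.3,"tz": -8.6,"ax": -0.2,"ay": 90,"az": 0},
    {"claw": 5,"tx": 17.9,"ty": 0.3,"tz": -8.6,"ax": -0.2,"ay": 90,"az": 0},
    {"claw": 5,"tx": 17.9,"ty": 0.3,"tz": -8.6,"ax": -0.2,"ay": 90,"az": 0},
    {"claw": 5,"tx": 17.9,"ty": 0.3,"tz": -8.6,"ax": -0.2,"ay": 90,"az": 0},
    {"claw": 5,"tx": 17.9,"ty": 0.3,"tz": -8.6,"ax": -0.2,"ay": 90,"az": 0},
    {"claw": 5,"tx": 17.9,"ty": 0.3,"tz": -8.6,"ax": -0.2,"ay": 90,"az": 0},
  ],
)

```text
time: 17.57
eef_pos: [0.4446, -0.1557, 0.1594]
tcp_rot: [-0.012, 0.709, -0.705, 0.005]
contact_force: [0.8, -0.0, 0.1]
opening: 0.585
```

Run:
```python
from h import *
go(bay(.0585,-.084,.165),-92.25)
```

```text
t cm [-0.32 -0.56  0.16] a deg [0.24 3.66 0.55] dist 0.7
```

Request:
play_rows(
  steps=[
    {"claw": 5,"tx": -0.2,"ty": -0.5,"tz": 0.1,"ax": 0.2,"ay": 3.7,"az": 0.5},
    {"claw": 5,"tx": -0.2,"ty": -0.5,"tz": 0.1,"ax": 0.2,"ay": 3.7,"az": 0.5},
    {"claw": 5,"tx": -0.2,"ty": -0.5,"tz": 0.1,"ax": 0.2,"ay": 3.7,"az": 0.5},
  ],
)

```text
time: 17.82
eef_pos: [0.4474, -0.1568, 0.1656]
tcp_rot: [-0.012, -0.707, 0.707, 0.011]
contact_force: [-0.1, 0.6, 0.3]
opening: 0.583
```

Run:
```python
from h import *
s=ctrl.get_state()
p,d=cams.read_camera('wrist');cv2.imwrite('pics/w13.png',p)
print(tobay(onz('wrist',[(264,172)],.0405,s)))
go(bay(.059,-.084,.012),-92.25)
```

```text
[[ 0.05566383 -0.0747089   0.0405    ]]
t cm [-0.03 15.39  0.1 ] a deg [-0.    0.43 -0.07] dist 15.4
```

View pics/w13.png

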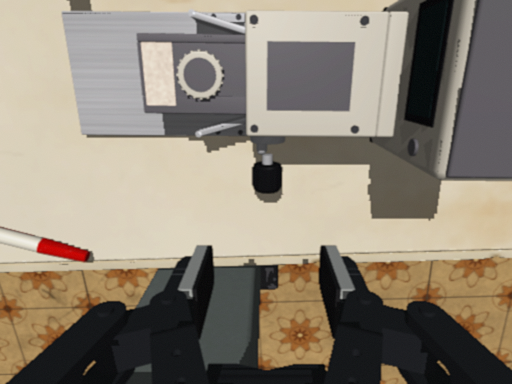

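The cartridge is straight in the channel and the knob is out at (267,178). Descending to grip it.

Request:
play_rows(
  grip_force=50,
  steps=[
    {"claw": 5,"tx": 0,"ty": 4,"tz": 0.1,"ax": 0,"ay": 0.4,"az": 0},
    {"claw": 5,"tx": 0,"ty": 8,"tz": 0.1,"ax": 0,"ay": 0.4,"az": 0},
    {"claw": 5,"tx": 0,"ty": 12,"tz": 0.1,"ax": 0,"ay": 0.4,"az": 0},
    {"claw": 5,"tx": 0,"ty": 14.5,"tz": 0.1,"ax": 0,"ay": 0.4,"az": 0},
    {"claw": 5,"tx": 0,"ty": 15.4,"tz": 0.1,"ax": 0,"ay": 0.4,"az": 0},
    {"claw": 5,"tx": 0,"ty": 15.4,"tz": 0.1,"ax": 0,"ay": 0.4,"az": 0},
    {"claw": 1.5,"tx": 0,"ty": 15.4,"tz": 0.1,"ax": 0,"ay": 0.4,"az": 0},
    {"claw": 1.5,"tx": 0,"ty": 15.4,"tz": 0.1,"ax": 0,"ay": 0.4,"az": 0},
    {"claw": 1.5,"tx": 0,"ty": 15.4,"tz": 0.1,"ax": 0,"ay": 0.4,"az": 0},
    {"claw": 1.5,"tx": 0,"ty": 15.4,"tz": 0.1,"ax": 0,"ay": 0.4,"az": 0},
    {"claw": 1.5,"tx": 0,"ty": 15.4,"tz": 0.1,"ax": 0,"ay": 0.4,"az": 0},
  ],
)

```text
time: 18.78
eef_pos: [0.4508, -0.1578, 0.0161]
tcp_rot: [-0.017, -0.707, 0.707, 0.012]
contact_force: [0.9, 4.8, 3.1]
opening: 0.269
```

Request:
play_rows(
  steps=[
    {"claw": 1.5,"tx": -0.3,"ty": 0,"tz": 0,"ax": 0,"ay": 0,"az": 0},
    {"claw": 1.5,"tx": -0.6,"ty": 0,"tz": 0,"ax": 0,"ay": 0,"az": 0},
    {"claw": 1.5,"tx": -0.9,"ty": 0,"tz": 0,"ax": 0,"ay": 0,"az": 0},
    {"claw": 1.5,"tx": -1.2,"ty": 0,"tz": 0,"ax": 0,"ay": 0,"az": 0},
    {"claw": 1.5,"tx": -1.5,"ty": 0,"tz": 0,"ax": 0,"ay": 0,"az": 0},
    {"claw": 1.5,"tx": -1.8,"ty": 0,"tz": 0,"ax": 0,"ay": 0,"az": 0},
    {"claw": 1.5,"tx": -2.0,"ty": 0,"tz": 0,"ax": 0,"ay": 0,"az": 0},
    {"claw": 1.5,"tx": -2.0,"ty": 0,"tz": 0,"ax": 0,"ay": 0,"az": 0},
  ],
)

```text
time: 19.45
eef_pos: [0.4687, -0.1584, 0.0159]
tcp_rot: [0.014, 0.707, -0.707, -0.014]
contact_force: [-7.6, 3.9, 10.8]
opening: 0.271
```

Run:
```python
from h import *
s=ctrl.get_state();print(tobay(s['eef_pos']),s['contact_force'],s['wrist_torque'],s['opening']*85.4)
```

```text
[[ 0.05886503 -0.06326877  0.01594718]] [-7.64423398  3.89266049 10.77666161] [ 0.73035221  1.09762887 -0.14390642] 23.143281635564197
```

It travelled 17.9 mm and is now meeting resistance. A little more to confirm the end.

Request:
play_rows(
  steps=[
    {"claw": 1.5,"tx": -0.2,"ty": 0,"tz": 0,"ax": 0,"ay": 0,"az": 0},
    {"claw": 1.5,"tx": -0.3,"ty": 0,"tz": 0,"ax": 0,"ay": 0,"az": 0},
    {"claw": 1.5,"tx": -0.3,"ty": 0,"tz": 0,"ax": 0,"ay": 0,"az": 0},
  ],
)

```text
time: 19.7
eef_pos: [0.4687, -0.1584, 0.0158]
tcp_rot: [0.011, 0.707, -0.707, -0.016]
contact_force: [-17.3, 2.1, 17.1]
opening: 0.275
```

Request:
play_rows(
  steps=[
    {"claw": 1.5,"tx": 0.4,"ty": 0,"tz": 0,"ax": 0,"ay": 0,"az": 0},
    {"claw": 5,"tx": 0.4,"ty": 0,"tz": 0,"ax": 0,"ay": 0,"az": 0},
    {"claw": 5,"tx": 0.4,"ty": 0,"tz": 0,"ax": 0,"ay": 0,"az": 0},
    {"claw": 5,"tx": 0.4,"ty": 0,"tz": 0,"ax": 0,"ay": 0,"az": 0},
    {"claw": 5,"tx": 0.4,"ty": -3,"tz": 0,"ax": 0,"ay": 0,"az": 0},
    {"claw": 5,"tx": 0.4,"ty": -7,"tz": 0,"ax": 0,"ay": 0,"az": 0},
    {"claw": 5,"tx": 0.4,"ty": -11,"tz": 0,"ax": 0,"ay": 0,"az": 0},
    {"claw": 5,"tx": 0.4,"ty": -15,"tz": 0,"ax": 0,"ay": 0,"az": 0},
    {"claw": 5,"tx": 0.4,"ty": -16,"tz": 0,"ax": 0,"ay": 0,"az": 0},
    {"claw": 5,"tx": 0.4,"ty": -16,"tz": 0,"ax": 0,"ay": 0,"az": 0},
  ],
)

```text
time: 20.53
eef_pos: [0.4705, -0.1606, 0.1795]
tcp_rot: [-0.019, -0.704, 0.71, 0.009]
contact_force: [0.7, 0.2, 0.3]
opening: 0.585
```

Run:
```python
from h import *
s=ctrl.get_state();print(tobay(s['eef_pos']),s['contact_force'])
p,d=cams.read_camera('wrist');cv2.imwrite('pics/w14.png',p)
p,d=cams.read_camera('top');cv2.imwrite('pics/t14.png',p)
import pickle;pickle.dump(s,open('w14.pkl','wb'))
```

```text
[[ 0.06091593 -0.06131857  0.17946437]] [0.69850107 0.23461889 0.31727943]
```

View pics/w14.png

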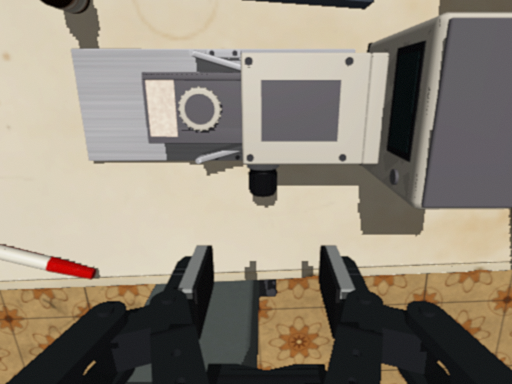

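View pics/t14.png

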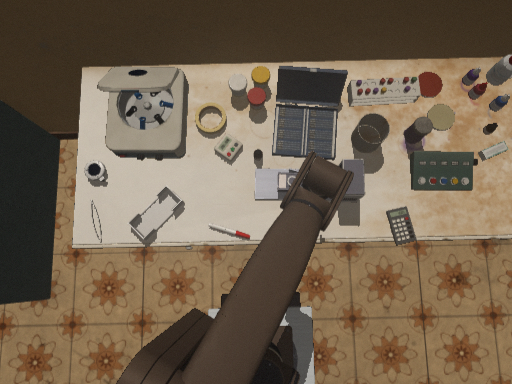

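Run:
```python
from h import *
import pickle;s=pickle.load(open('w14.pkl','rb'))
p=cv2.imread('pics/w14.png');g=cv2.cvtColor(p,cv2.COLOR_BGR2GRAY);print(g[160:205,260].tolist())
print(tobay(onz('wrist',[(263,169.5),(263,195.5)],.0405,s)))
print('caps/tail',tobay(onz('wrist',[(200,110),(145,109)],.050,s)))
```

```text
[198, 200, 193, 154, 98, 75, 76, 77, 77, 68, 41, 13, 17, 27, 26, 17, 18, 19, 19, 18, 17, 18, 20, 18, 20, 18, 17, 22, 19, 17, 16, 16, 17, 17, 12, 17, 48, 89, 95, 94, 93, 95, 93, 90, 96]
[[ 0.05864025 -0.0510494   0.0405    ]
 [ 0.05853218 -0.07474331  0.0405    ]]
caps/tail [[ 0.00897321 -0.00016792  0.05      ]
 [-0.03441547  0.00070253  0.05      ]]
```

The knob head spans bay y -51 to -75, the same as at the start, so it is home. The cartridge is centred within about 0.7 mm, and the bystanders are unmoved in the top view. Handing in.

```bash
python3 -c "
from h import *
print(ctrl.sign_off())"
```

```text
the job is handed in; nothing more can be done
None
```

The cartridge is loaded and locked in the bay, and I handed the job in at about 20.6 s of the 64 s allowed; `sign_off` gave no verdict.

- **Knob out:** I gripped the lock knob and pulled it out. It travelled 18.0 mm and stayed out.
- **Cartridge moved:** I lifted it level out of the cradle, set it nose-first on the apron and released it.
- **Pushed home:** I pushed the tail with two fingers. The push dropped to about 4 N as the catch clicked. It then rose to about 23 N with no further movement, which is the end stop, so the force stayed well under the 60 N limit.
- **Knob home:** I pushed the knob back in. It moved 17.9 mm and came to a hard stop.

**Last checks:**
- **Knob:** the head lies at bay y -51 to -75 mm, the same as when it started home.
- **Cartridge:** it is centred within about 1 mm and its nose is at about bay x = 112–114 mm.
- **Gripper:** it is clear of everything, with no contact force.
- **Bystanders:** I saw no bystander out of place in the top view, though I compared them by eye and did not measure.

No check failed. The measured positions differed by 1 to 3 mm between cameras, about what the calibration allows.

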